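# Prop the dry cabinet open, take out the jar and log it

## Robot

A 6-joint arm with a two-finger parallel gripper is mounted at the origin on the work surface. World frame = base frame: x ahead of the robot, y to its left, z up, the work surface at z = 0. Lengths are in m, angles in rad, forces in N, time in s.
With the tool pointing down it reaches from about 0.35 to 0.85 m from the base axis. Payload 8.1 kg.
Tool frame: the origin (TCP) lies at the very end of the fingers, on their centre line; the grasp point (between the pads) lies 19 mm behind it (robot.pinch_z is the distance from the TCP to the grasp point, in m); y points along the fingers, x is the direction in which the jaws open and shut, and the axes are right-handed (so a half turn about y gives the same grasp; the last joint's range is limited). The gripper opens to 93 mm and grips with 3 to 60 N. Pads are 15 mm wide; open, the fingers measure 128 mm over their backs; the gripper's body (75 mm by 188 mm) begins 65 mm behind the grasp point.
Start: joints at [1.207, 0.13, 1.488, -0, 1.523, -0.085], TCP at [0.165, 0.577, 0.219] pointing down, gripper open.
Joint ranges: [-2.96, 2.96], [-0.89, 2.26], [0.02, 2.5], [-1.34, 4.48], [0, 2.73], [-2.66, 2.66]. Speed limits (rad/s): [2.39, 2.39, 2.79, 3.14, 3.14, 3.14].

## Interface

Orientations are given as a rotation vector (axis times angle).
In Python, from plant import robot gives the robot as it stands.
- The arm moves only by the shell command python3 -m inch 'ROWS' [FORCE]. ROWS is JSON, a list of rows, each a list of 5 numbers: the closure, from -1 (fully open) to 1 (shut), then the shift along the world's x, y, z in m, then the turn about the world's z in rad. A call has 1 to 8 rows; each row is the pose to reach, as a shift and turn from the pose measured when the call began; what a row does not reach only later rows make up. A row lasts 1/8 s, in which the tool goes at most 62.5 mm and 10.7 degrees, less where a joint would pass 70% of its speed; a pose out of reach is approached as far as the arm can. A call with a gripper value outside its range is refused whole. The fingers move at their own pace and stop on an object; FORCE is the grip in N (left out, the last holds). Time passes only in rows, so rows that repeat a pose let the fingers close. It gives the time, the measured TCP pose, the force and the opening at its end, in the units of the state.
- robot.read_state(): the state, without advancing time (a new reading comes with each control period).
- robot.read_camera(name): name is "scene" or "top" or "wrist"; returns a dict with "color" (400x640x3 uint8, red, green, blue), "mtx" (3x3 intrinsics, pixels), "dist_coeffs" ([k1, k2, p1, p2, k3] as OpenCV has them; the pictures are not rectified), "R" (3x3) and "t" (3): a world point X has camera coordinates R X + t; the wrist camera has in their place "hand_eye" (4x4, takes a point from camera to tool coordinates, whose origin is the TCP and whose axes are the tool frame's). Camera axes: x right, y down, z forward; pixel columns grow to the right and rows downward; lengths in m; the calibration is good to about 2 mm. A picture is of the moment at which its call begins: read the wrist's pose just before it. There is no depth.
- robot.close_job(): hands the job in, once; it reports no verdict.
The state is a dict: "t": time; "q": joint angles; "dq": joint speeds; "joint_torque": joint torques, N m; "tool_pos": TCP position; "orientation": TCP orientation; "force": force on the tool from outside, world axes, zero at the start; "wrist_torque": the same for the moment, N m; "opening": finger opening in m.
Only numpy, scipy, OpenCV 4.12 (cv2) and the standard library are available. Lean on these libraries where they do the work, as an engineer would, in place of code of your own. Each camera call takes 0.05 s, during which the arm holds its last target. There are 200 camera calls.

## Task

The door of the clear dry cabinet springs shut, so open it wide and prop it with the orange wedge standing on the bench; let go, then reach in, take out the orange-lidded jar and, keeping it upright, set it down (do not drop it) fully on the blue tray. Then log the withdrawal on the keypad by pressing the blue key fully down, then the green key, one at a time and not the red one. Leave the door propped wide open by the wedge, and everything else where it stands.

Things in the scene. Friction and masses are not known exactly. Their poses are not given: they have to be found in the camera images.
- cabinet: Clear-walled dry cabinet, aluminium frame, fixed; 220 deep (x) x 216 wide (y) x 278 high. Origin: centre of its underside, on the bench; x points from the door side to the back, y to the door's hinge side, z up. The door covers the open side at x = -110. Walls 8 thick (inner y -100 to 100), inner floor 12 above the bench, roof underside at 270.
- door (a joint): Angle of the clear door with a blue edge strip, rad: 0 shut, grows as its free edge swings out from the cabinet, up to 1.9. A spring shuts it (0.12 N m when shut, growing by 0.1 N m per rad), slowed by a damper (0.25 N m s/rad). No handle, no latch. 1.2 or more counts as wide open; 1.5 leaves good room to reach in.
- door_hinge (a point): Lower end of the door's upright hinge axis: cabinet frame (-110, 104, 12). The door is a panel 12 thick, 262 long from hinge to free edge, 262 high, hanging 12 above the bench; its inner face lies 2 in front of the axis.
- door_edge (a point): Lower inner corner of the door's free edge, 262 from the hinge; swings with the door. The free edge sticks out 50 past the cabinet's outer side wall (the side at y = -108), so that something can be brought behind it there.
- wedge: Loose orange door wedge, rubber sole, black grip post, 0.45 kg; 110 long (x), 30 wide (y). Origin: centre of its underside; x points to the thin end. The ramp rises from 5 high at the thin end (x = 55) to 33 at x = -25, so the door's lower edge meets it about 20 behind the thin end; behind it a heel 33 high carries the post, 26 x 26, centred at x = -40, top 101 high. Heel-heavy.
- wedge_post (a point): Middle of the wedge's grip post, 75 above its sole; axes as the wedge's. Pushed thin end first against the door's inner side, the wedge pushes the door open; left standing on the bench with its thin end under the door's inner side, pointing square to the door, it holds the door there.
- jar: Loose jar with orange lid, 46 diameter, 85 high, 0.16 kg, upright on the cabinet floor near the door. Origin: centre of its underside. Two other vessels (amber bottle, white pot) stand behind it by the cabinet's back.
- tray: Fixed flat blue tray, 120 x 120 x 6. Origin: centre of its underside, on the bench; z up. It lies on the right of the bench.
- keypad: Fixed grey keypad base 100 x 190 x 20 on the left of the bench; carries three round keys 55 apart in a row along its y axis, in any order. Origin: centre of its underside.
- key_blue (a joint): Travel of the blue key, m: 0 up, 0.006 fully down (about 4 N); a spring returns it. More than 0.004 counts as pressed.
- key_blue_top (a point): Centre of the top face of the blue key, 30 diameter, pressed straight down.
- key_green (a joint): Travel of the green key, m: 0 up, 0.006 fully down (about 4 N); a spring returns it. More than 0.004 counts as pressed.
- key_green_top (a point): Centre of the top face of the green key, 30 diameter, pressed straight down.
- key_red (a joint): Travel of the red key, m: 0 up, 0.006 fully down (about 4 N); a spring returns it. More than 0.004 counts as pressed.
- key_red_top (a point): Centre of the top face of the red key, 30 diameter, pressed straight down.
- amber: Bystander, not to be disturbed: amber bottle, 42 diameter, 110 high, in the cabinet. Origin: centre of its underside.
- pot: Bystander, not to be disturbed: white pot, 44 diameter, 60 high, in the cabinet. Origin: centre of its underside.
- mortar: Bystander, not to be disturbed: white bowl, 100 diameter, 60 high. Origin: centre of its underside.
- canister: Bystander, not to be disturbed: white canister, 90 diameter, 130 high. Origin: centre of its underside.
- beaker: Bystander, not to be disturbed: glass beaker, 60 diameter, 80 high. Origin: centre of its underside.
- dish: Bystander, not to be disturbed: flat white dish, 90 diameter, 18 high. Origin: centre of its underside.
- weight: Bystander, not to be disturbed: brass weight, 32 diameter, 50 high. Origin: centre of its underside.
- spatula: Bystander, not to be disturbed: spatula, 160 long, lying. Origin: middle of its length, underside.
Mind the look-alikes: they are no part of the job. Several things have the shape of the wedge; the one meant has the colours described above.

How it is judged:
By the outcome, as a careful person would: the job done as asked, in the order asked, and still so for the second after the job is handed in, with the robot touching nothing.
It also fails if it takes over 72 s, if anything falls off the work surface, if the arm or the gripper's body presses on something with over 40 N, if the wrist force passes 120 N, or if a joint passes its speed limit or range.

## Working session

There is one attempt and no reset: what is moved stays moved. The work goes in short steps, Python scripts to look and compute and a shell command to move; the robot and the scene stay as the last step left them, time stands still between calls to the robot, and variables do not carry over. Pictures are saved under pics/ and viewed, about 8 in all and at most 12, crops included, and the job is handed in when it is done.

```bash
ls; mkdir -p pics
cat > h.py <<'E'
import numpy as np, cv2, pickle
from plant import robot
def snap(name,tag):
    s=robot.read_state(); c=robot.read_camera(name); c['state']=s
    pickle.dump(c,open(f'pics/{tag}.pkl','wb')); cv2.imwrite(f'pics/{tag}.png',c['color'][:,:,::-1]); return c
def load(tag): return pickle.load(open(f'pics/{tag}.pkl','rb'))
def cam(c):
    if 'R' in c and 'hand_eye' not in c: return np.array(c['R']),np.array(c['t'])
    Rw=cv2.Rodrigues(np.array(c['state']['orientation'],float))[0]; H=np.array(c['hand_eye'])
    T=np.eye(4);T[:3,:3]=Rw;T[:3,3]=c['state']['tool_pos']; W=np.linalg.inv(T@H); return W[:3,:3],W[:3,3]
def ray(c,uv):
    R,t=cam(c); p=cv2.undistortPoints(np.array([[uv]],float),np.array(c['mtx']),np.array(c['dist_coeffs']))[0,0]
    return -R.T@t, R.T@np.array([p[0],p[1],1])
def onz(c,uv,z):
    o,d=ray(c,uv); return o+d*(z-o[2])/d[2]
def proj(c,X):
    R,t=cam(c); return cv2.projectPoints(np.array(X,float).reshape(-1,1,3),cv2.Rodrigues(R)[0],t,np.array(c['mtx']),np.array(c['dist_coeffs']))[0].reshape(-1,2)
E
python3 - <<'E'
from h import *
for n in('top','scene'):
    c=snap(n,n+'0'); R,t=cam(c); print(n,(-R.T@t).round(3),R.round(2).tolist())
print(robot.read_state())
a=[cv2.imread(f'pics/{n}0.png') for n in('top','scene')]
E
```

```text
pics
top [ 0.464 -0.006  1.234] [[-0.0, -1.0, 0.02], [-1.0, 0.0, -0.08], [0.08, -0.02, -1.0]]
scene [1.199 0.253 1.003] [[-0.4, 0.92, 0.01], [0.72, 0.32, -0.61], [-0.57, -0.24, -0.79]]
{'t': 0.1, 'q': array([ 1.20658562e+00,  1.31117950e-01,  1.48916084e+00, -3.72737490e-05,
        1.52301563e+00, -8.54098123e-02]), 'dq': array([ 0.00071478, -0.00139103, -0.00235009,  0.00112334, -0.00042352,
        0.00044889]), 'joint_torque': array([ 6.95345279e-04, -5.61344862e+01, -4.93093014e+01,  7.69293378e-02,
        2.92680028e-02,  2.16347473e-05]), 'tool_pos': array([0.16493356, 0.5763444 , 0.2176783 ]), 'orientation': array([-1.3292448 , -1.00036085,  1.00272581]), 'force': array([-0.73974197, -0.67133082, -0.1580844 ]), 'wrist_torque': array([-0.00856441,  0.04814121,  0.02908926]), 'opening': 0.09274006114620365}
```

View pics/top0.png

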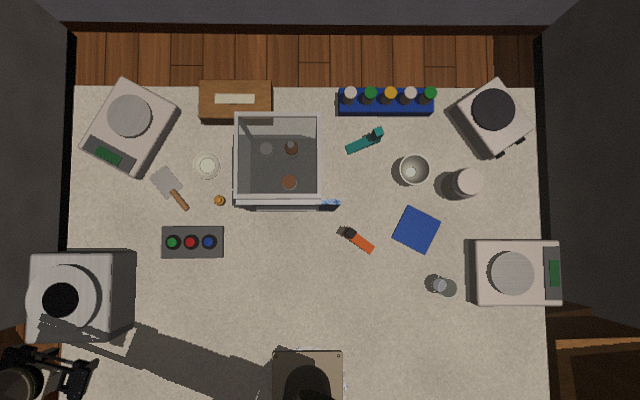

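View pics/scene0.png

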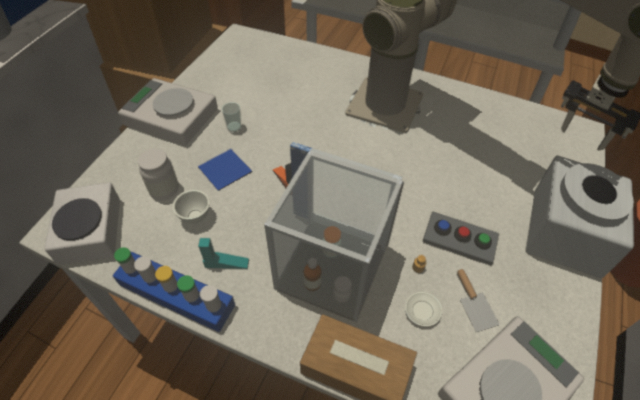

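Run:
```python
from h import *
s=robot.read_state(); print(cv2.Rodrigues(s['orientation'])[0].round(3))
c=load('top0')
print(robot.pinch_z,[a for a in dir(robot) if a[0]!='_'])
for n,uv,z in [('cabFL',(235,195),.278),('cabFR',(318,195),.278),('cabBL',(237,113),.278),('cabBR',(317,115),.278),('dooredge',(340,204),.274),('post',(347,231),.1),('thin',(371,250),.005),('jarlid',(289,183),.097),('amber',(291,147),.12),('pot',(266,149),.07),('tray',(416,229),.006),('B',(209,242),.03),('R',(190,242),.03),('G',(172,242),.03),('beaker',(440,284),.08),('canister',(468,181),.13),('mortar',(414,169),.06)]:
    print(n,onz(c,uv,z).round(3))
cv2.imwrite('pics/crop1.png',cv2.resize(np.hstack([c['color'][90:270,225:405]]),None,fx=3.3,fy=3.3,interpolation=cv2.INTER_CUBIC)[:,:,::-1])
```

```text
[[ 0.275 -0.001 -0.961]
 [ 0.961 -0.002  0.275]
 [-0.002 -1.     0.   ]]
0.0188 ['IKError', 'close_job', 'pinch_z', 'read_camera', 'read_state']
cabFL [0.563 0.176 0.278]
cabFR [ 0.563 -0.03   0.278]
cabBL [0.77  0.173 0.278]
cabBR [ 0.766 -0.028  0.278]
dooredge [ 0.541 -0.085  0.274]
post [ 0.475 -0.119  0.1  ]
thin [ 0.416 -0.204  0.005]
jarlid [0.618 0.051 0.097]
amber [0.721 0.045 0.12 ]
pot [0.726 0.123 0.07 ]
tray [ 0.482 -0.349  0.006]
B [0.443 0.3   0.03 ]
R [0.444 0.358 0.03 ]
G [0.444 0.413 0.03 ]
beaker [ 0.319 -0.396  0.08 ]
canister [ 0.619 -0.468  0.13 ]
mortar [ 0.666 -0.332  0.06 ]
```

View pics/crop1.png

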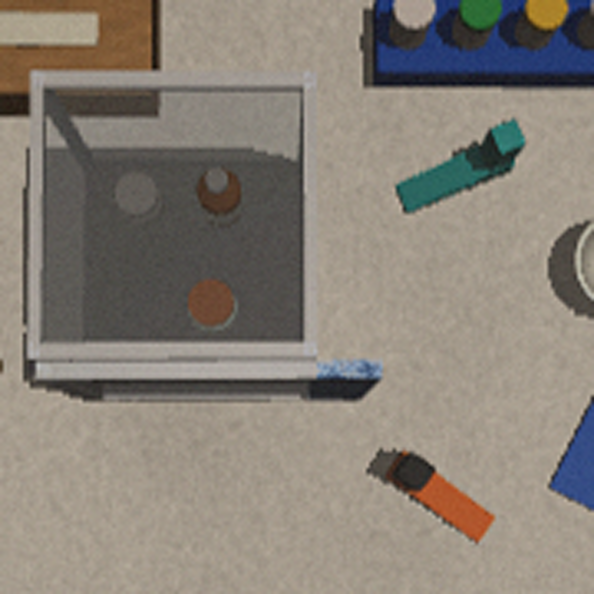

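```bash
python3 -m inch '[[-1,0,0,0.06,0],[-1,0,0,0.12,0],[-1,0,0,0.18,0],[-1,0,0,0.24,0],[-1,0,0,0.30,0],[-1,0,0,0.36,0],[-1,0,0,0.42,0],[-1,0,0,0.48,0]]'
python3 - <<'E'
from h import *
s=robot.read_state(); print(s['tool_pos'],cv2.Rodrigues(s['orientation'])[0].round(3),s['q'].round(3))
E
```

```text
t: 1.1
tool_pos: [0.163, 0.5686, 0.6519]
orientation: [-1.323, -1.006, 0.995]
force: [0.1, 1.5, 0.9]
opening: 0.093
[0.16299082 0.5686274  0.65194686] [[ 0.275  0.002 -0.961]
 [ 0.961  0.008  0.275]
 [ 0.008 -1.     0.   ]] [ 1.204e+00  5.720e-01  8.400e-02  2.000e-03  2.477e+00 -8.600e-02]
```

```bash
python3 -m inch '[[-1,0,0,0.06,0],[-1,0,0,0.12,0],[-1,0,0,0.18,0],[-1,0,0,0.24,0]]'
python3 - <<'E'
from h import *
s=robot.read_state(); print(s['tool_pos'],cv2.Rodrigues(s['orientation'])[0].round(3),s['q'].round(3))
E
```

```text
t: 1.6
tool_pos: [0.1433, 0.5005, 0.7176]
orientation: [-1.3, -1.028, 0.967]
force: [0.5, 0.7, -0.4]
opening: 0.0929
[0.14334237 0.50048708 0.71760616] [[ 0.275  0.013 -0.961]
 [ 0.96   0.044  0.275]
 [ 0.046 -0.999  0.   ]] [ 1.19   0.492  0.023  0.009  2.581 -0.094]
```

Run:
```python
from h import *
from scipy.optimize import least_squares
c=load('top0')
k=lambda u,v:(225+u/3.3,90+v/3.3)
for n,uv,z in [('BL',k(32,72),.278),('BR',k(315,72),.278),('FL',k(28,357),.278),('FR',k(316,357),.278),('edge_in',k(383,362),.274),('edge_out',k(380,376),.274),('post',k(416,470),.101),('thinL',k(495,516),.005),('thinR',k(478,543),.005),('jar',k(211,302),.097)]:
    print(n,onz(c,uv,z).round(4))
# kinematics fit
Q=[[.1311,1.4892,1.5230],[.572,.084,2.477],[.492,.023,2.581]]
P=[[.165,.5763,.2177],[.163,.5686,.6519],[.1433,.5005,.7176]]
def f(x,q):
    a,h,l1,l2,d=x;q2,q3,q5=q;s=q2+q3
    return [a+l1*np.sin(q2)+l2*np.sin(s)+d*np.sin(s+q5),h+l1*np.cos(q2)+l2*np.cos(s)+d*np.cos(s+q5)]
F=lambda x:np.concatenate([np.array(f(x,q))-[np.hypot(p[0],p[1]),p[2]] for q,p in zip(Q,P)])
r=least_squares(lambda x:np.append(F(x),0.01*(x-[.02,.4,.4,.4,.3])),[.02,.4,.4,.4,.3]);print(r.x.round(3),F(r.x).round(4))
for tilt in(.5,.7,.9,1.05,1.2,1.4,1.57):
    S=np.pi-tilt
    g=least_squares(lambda q:np.array(f(r.x,[q[0],q[1],S-q[0]-q[1]]))-[.62,.075],[.1,1.6],bounds=([-.89,.02],[2.26,2.5]));print(tilt,g.x.round(2),'q5',(S-g.x.sum()).round(2),'err',g.cost)
```

```text
BL [0.7733 0.1791 0.278 ]
BR [ 0.7745 -0.0366  0.278 ]
FL [0.5553 0.1792 0.278 ]
FR [ 0.5553 -0.0368  0.278 ]
edge_in [ 0.5518 -0.0877  0.274 ]
edge_out [ 0.5412 -0.0853  0.274 ]
post [ 0.4713 -0.131   0.101 ]
thinL [ 0.4276 -0.2173  0.005 ]
thinR [ 0.4019 -0.2006  0.005 ]
jar [0.6221 0.0516 0.097 ]
[-0.074  0.633  0.534  0.607  0.914] [ 0.0008  0.0008  0.0013 -0.0025 -0.0021  0.0016]
0.5 [-0.63  2.5 ] q5 0.77 err 8.088175197342346e-05
0.7 [-0.8  2.5] q5 0.74 err 0.0181286935833861
0.9 [-0.89  2.5 ] q5 0.63 err 0.06845071689657527
1.05 [2.26 2.5 ] q5 -2.67 err 0.02608994589763029
1.2 [2.26 2.5 ] q5 -2.82 err 0.004185596501649206
1.4 [2.26 2.35] q5 -2.87 err 0.00010099979647028888
1.57 [2.26 2.12] q5 -2.81 err 0.001849410764371257
```

```bash
cat > st.py <<'E'
from h import *
s=robot.read_state(); R=cv2.Rodrigues(s['orientation'])[0]
print('t',round(s['t'],2),'pos',s['tool_pos'].round(4),'yaw',np.degrees(np.arctan2(R[1,0],R[0,0])).round(1),'ydir',R[:,1].round(3),'xz',R[2,0].round(3),'q',s['q'].round(3),'F',s['force'].round(1),'op',round(s['opening'],4))
E
python3 -m inch '[[-1,0.02,-0.04,-0.025,0.07],[-1,0.04,-0.08,-0.05,0.14],[-1,0.06,-0.12,-0.075,0.21],[-1,0.08,-0.16,-0.1,0.28],[-1,0.1,-0.2,-0.125,0.35],[-1,0.12,-0.24,-0.15,0.42],[-1,0.14,-0.28,-0.175,0.49],[-1,0.16,-0.32,-0.2,0.56]]' >/dev/null; python3 st.py
python3 -m inch '[[-1,0.02,-0.04,-0.025,0.07],[-1,0.04,-0.08,-0.05,0.14],[-1,0.06,-0.12,-0.075,0.21],[-1,0.08,-0.16,-0.1,0.28],[-1,0.1,-0.2,-0.125,0.35],[-1,0.12,-0.24,-0.15,0.4],[-1,0.14,-0.28,-0.175,0.42],[-1,0.16,-0.31,-0.2,0.44]]' >/dev/null; python3 st.py
```

```text
t 2.6 pos [0.3032 0.1786 0.5168] yaw 106.2 ydir [-0.011  0.045 -0.999] xz 0.046 q [ 0.336 -0.442  1.452  0.054  2.127 -1.489] F [ 1.   1.3 -0.9] op 0.0929
t 3.6 pos [ 0.4664 -0.1254  0.3165] yaw 130.6 ydir [-0.031  0.029 -0.999] xz 0.042 q [-0.381 -0.17   1.608  0.015  1.742 -2.658] F [-0.5  0.3  0.2] op 0.0929
```

```bash
python3 -m inch '[[-1,0.001,-0.001,-0.02,-0.167],[-1,0.002,-0.002,-0.04,-0.334],[-1,0.003,-0.003,-0.06,-0.501],[-1,0.004,-0.004,-0.08,-0.668],[-1,0.004,-0.005,-0.1,-0.835],[-1,0.004,-0.006,-0.12,-1.0],[-1,0.005,-0.006,-0.14,-1.17],[-1,0.005,-0.006,-0.155,-1.337]]' >/dev/null
python3 -m inch '[[-1,0,0,0,0]]'>/dev/null; python3 st.py; python3 -c "
from h import *
snap('wrist','w1')"
```

```text
t 4.72 pos [ 0.4706 -0.1311  0.1621] yaw 53.6 ydir [ 0.022  0.036 -0.999] xz 0.042 q [-0.409 -0.153  1.874  0.043  1.415 -1.351] F [-5.9 -1.8  6.2] op 0.0928
```

View pics/w1.png

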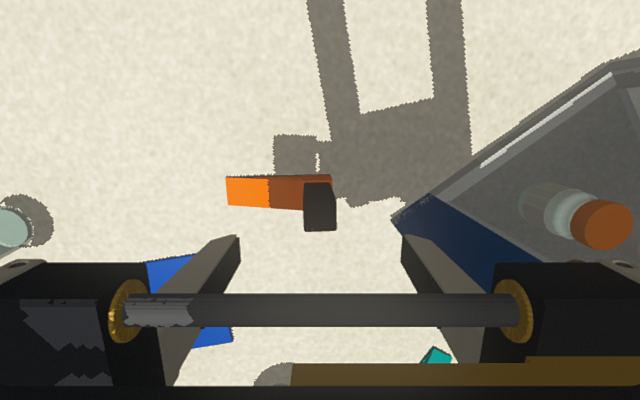

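```bash
python3 -m inch '[[-1,-0.015,0,0.02,0],[-1,-0.02,-0.01,0.06,-0.18],[-1,-0.01,-0.005,0.06,-0.36],[-1,0,0,0.06,-0.54],[-1,0,0,0.06,-0.72],[-1,0,0,0.05,-0.9],[-1,0,0,0.03,-1.08],[-1,0,0,0,-1.26]]' >/dev/null
python3 -m inch '[[-1,0,0,-0.01,-0.18],[-1,0,0,-0.02,-0.32]]'>/dev/null;python3 st.py
python3 - <<'E'
from h import *
c=load('w1')
# post top centre estimate from wrist picture
for uv,z in [((319,191),.101),((248,191),.005),((226,177),.005),((228,204),.005)]: print(onz(c,uv,z).round(4))
E
```

```text
t 6.03 pos [ 0.4706 -0.1314  0.1428] yaw -37.5 ydir [ 0.039 -0.024 -0.999] xz 0.046 q [-0.371 -0.173  1.928 -0.009  1.342  0.286] F [-0.2 -1.2  0.3] op 0.0931
[ 0.4548 -0.1176  0.101 ]
[ 0.4295 -0.1879  0.005 ]
[ 0.4043 -0.1965  0.005 ]
[ 0.4277 -0.214   0.005 ]
```

```bash
python3 -m inch '[[-1,0,0,-0.04,0.02],[-1,0.0,0.0,-0.085,0.02],[-1,0,0,-0.085,0.02],[1,0,0,-0.085,0.02],[1,0,0,-0.085,0.02],[1,0,0,-0.085,0.02],[1,0,0,-0.085,0.02],[1,0,0,-0.085,0.02]]' 25 >/dev/null
python3 st.py
```

```text
t 7.03 pos [ 0.4708 -0.1315  0.0581] yaw -36.4 ydir [ 0.04  -0.024 -0.999] xz 0.046 q [-0.371 -0.075  2.003 -0.008  1.168  0.266] F [-0.1  0.7 -0.6] op 0.0476
```

```bash
python3 -m inch '[[1,0,0,0,0],[1,0,0,0,0],[1,0,0,0,0],[1,0,-0.01,0.03,0],[1,0,-0.04,0.03,-0.15],[1,0,-0.075,0.03,-0.32],[1,0.02,-0.075,0.03,-0.5],[1,0.04,-0.075,0.03,-0.68]]' 25 >/dev/null
python3 st.py
python3 -m inch '[[1,0.02,0,0,-0.18],[1,0.04,0,0,-0.36],[1,0.05,0,0,-0.54],[1,0.05,0,0,-0.72],[1,0.05,0,0,-0.9],[1,0.05,0,0,-1.07],[1,0.05,0,-0.028,-1.07],[1,0.05,0,-0.028,-1.07]]' 25 >/dev/null
python3 st.py
```

```text
t 8.03 pos [ 0.5102 -0.2067  0.0868] yaw -75.7 ydir [ 0.014 -0.043 -0.999] xz 0.045 q [-0.456  0.073  1.798 -0.034  1.24   0.876] F [-0.7  0.7 -4.7] op 0.0256
t 9.03 pos [ 0.5593 -0.2062  0.0569] yaw -137.0 ydir [-0.033 -0.031 -0.999] xz 0.045 q [-0.413  0.272  1.633 -0.044  1.255  1.993] F [ 0.1  0.5 -4.8] op 0.0256
```

```bash
python3 -m inch '[[1,0,0,-0.003,0],[-1,0,0,-0.003,0],[-1,0,0,-0.003,0],[-1,0,0,0,0],[-1,0,0,0.05,0],[-1,0,0,0.065,0.1],[-1,0,0,0.065,0.28],[-1,0,0,0.065,0.46]]' 25 >/dev/null
python3 st.py
python3 -m inch '[[-1,0,0,0,0.18],[-1,0,0,0,0.36],[-1,0,0,0,0.54],[-1,0,0,0,0.72],[-1,0,0,0,0.9],[-1,0,0,0,1.08],[-1,0,0,0,1.26],[-1,0,0,0,1.44]]' 25 >/dev/null
python3 st.py
python3 -c "
from h import *
c=snap('top','top1')
cv2.imwrite('pics/crop2.png',cv2.resize(c['color'][140:290,270:450],None,fx=4,fy=4,interpolation=cv2.INTER_CUBIC)[:,:,::-1])"
```

```text
t 10.03 pos [ 0.5596 -0.2063  0.1226] yaw -110.3 ydir [-0.014 -0.043 -0.999] xz 0.045 q [-0.41   0.184  1.608 -0.046  1.346  1.525] F [-0.   0.4 -0.1] op 0.0904
t 11.03 pos [ 0.5596 -0.2062  0.1228] yaw -27.5 ydir [ 0.041 -0.02  -0.999] xz 0.046 q [-0.439  0.14   1.656 -0.     1.3    0.041] F [-0.7  0.2 -0.2] op 0.0929
```

View pics/crop2.png

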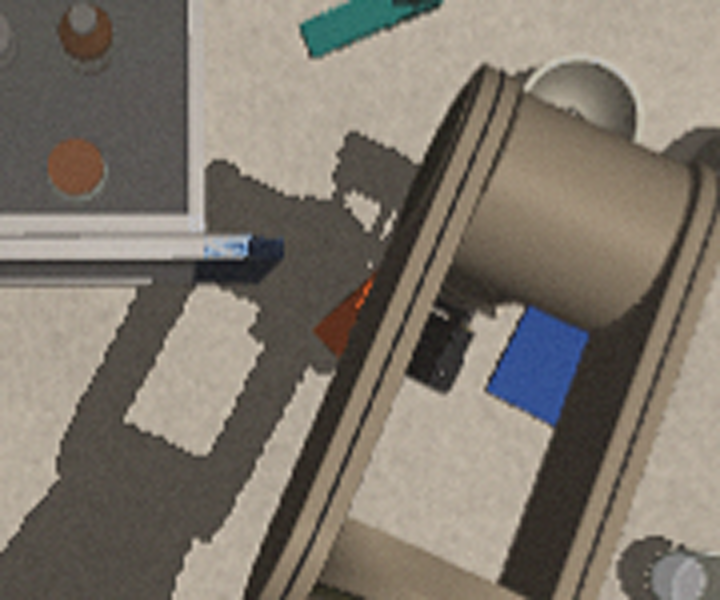

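```bash
python3 -m inch '[[-1,0,0,0,0.18],[-1,0,0,0,0.36],[-1,0,0,0,0.54],[-1,0,0,0,0.72],[-1,0,0,0,0.9],[-1,0,0,0,1.08],[-1,0,0,-0.02,1.23],[-1,0,0,-0.06,1.23]]' 25 >/dev/null
python3 -m inch '[[1,0,0,-0.006,0],[1,0,0,-0.006,0],[1,0,0,-0.006,0],[1,0,0,-0.006,0],[1,0,0,-0.006,0],[1,0,0,-0.006,0],[1,0,0,-0.006,0],[1,0,0,-0.006,0]]' 30 >/dev/null
python3 st.py
```

```text
t 13.07 pos [ 0.5613 -0.2078  0.0588] yaw 43.5 ydir [ 0.036  0.029 -0.999] xz 0.046 q [-0.467  0.234  1.674  0.045  1.215 -1.241] F [-2.6 -2.5  2.7] op 0.0259
```

```bash
python3 -m inch '[[1,0,0,0.008,0],[1,0,0,0.015,-0.15],[1,0.005,0,0.015,-0.32],[1,0.01,0,0.015,-0.5],[1,0.018,0,0.015,-0.66],[1,0.02,0.02,0.015,-0.76],[1,0.02,0.045,0.015,-0.76],[1,0.02,0.066,0.015,-0.76]]' 30 >/dev/null
python3 st.py
cat > plan.py <<'E'
import numpy as np,cv2
H=np.array([.5545,.175])
def rect(c,ax,a,b):
    p=np.array([-ax[1],ax[0]]); return np.array([c+i*a*ax+j*b*p for i,j in((1,1),(1,-1),(-1,-1),(-1,1))])
def seg(p,P,Q):
    t=np.clip(np.dot(p-P,Q-P)/np.dot(Q-P,Q-P),0,1); return np.linalg.norm(p-P-t*(Q-P))
def mind(A,B):
    ok=cv2.intersectConvexConvex(A.astype(np.float32),B.astype(np.float32))[0]>1e-8
    if ok:return -1
    return min(seg(p,Y[i],Y[i-1]) for X,Y in((A,B),(B,A)) for p in X for i in range(4))
cab=np.array([[.555,-.037],[.555,.179],[.775,.179],[.775,-.037]])
def pose(th,phi,s):
    th,phi=np.radians([th,phi]);u=-np.array([np.sin(th),np.cos(th)]);n=np.array([np.cos(th),-np.sin(th)])
    d=np.array([np.cos(phi),np.sin(phi)]);l=np.array([-d[1],d[0]])
    face=H-.002*n; door=np.array([face,face+.262*u,face+.262*u-.012*n,face-.012*n])
    # support of wedge tip corners toward -n
    k=max(( -n)@(.095*d+e*.015*l) for e in(1,-1)); e=max((1,-1),key=lambda e:(-n)@(.095*d+e*.015*l))
    tip=.095*d+e*.015*l
    post=face+s*u-tip
    body=rect(post,d,.0375,.094); wed=rect(post+.04*d,d,.055,.015)
    return post,mind(body,door),mind(body,cab),mind(wed,cab)
if __name__=='__main__':
  for th,phi,s in [(0,90,.222),(10,90,.222),(20,94,.222),(30,98,.222),(40,105,.22),(50,110,.215),(60,112,.21),(70,109,.2),(80,100,.19),(86,94,.185),(92,90,.18)]:
    p,a,b,c=pose(th,phi,s);print(th,phi-90,p.round(3),'body-door',round(a,3),'body-cab',round(b,3),'wedge-cab',round(c,3))
E
python3 plan.py
```

```text
t 14.07 pos [ 0.5808 -0.1405  0.0733] yaw -0.1 ydir [ 0.045 -0.003 -0.999] xz 0.045 q [-0.331  0.194  1.691  0.013  1.212 -0.334] F [-0.2 -0.3 -4.9] op 0.0256
0 0 [ 0.568 -0.142] body-door 0.017 body-cab 0.068 wedge-cab 0.01
10 0 [ 0.529 -0.138] body-door 0.018 body-cab 0.064 wedge-cab 0.013
20 4 [ 0.498 -0.127] body-door 0.021 body-cab 0.046 wedge-cab 0.048
30 8 [ 0.47  -0.108] body-door 0.026 body-cab 0.021 wedge-cab 0.079
40 15 [ 0.451 -0.08 ] body-door 0.033 body-cab 0.018 wedge-cab 0.097
50 20 [ 0.435 -0.046] body-door 0.041 body-cab 0.022 wedge-cab 0.102
60 22 [ 0.421 -0.011] body-door 0.05 body-cab 0.033 wedge-cab 0.114
70 19 [0.411 0.024] body-door 0.056 body-cab 0.043 wedge-cab 0.125
80 10 [0.398 0.053] body-door 0.057 body-cab 0.058 wedge-cab 0.139
86 4 [0.391 0.07 ] body-door 0.058 body-cab 0.067 wedge-cab 0.148
92 0 [0.36  0.088] body-door 0.055 body-cab 0.101 wedge-cab 0.18
```

```bash
python3 -m inch '[[1,-0.03,0.0,0,0],[1,-0.052,0.002,0,0],[1,-0.068,0.007,0,0.03],[1,-0.083,0.013,0,0.07],[1,-0.097,0.022,0,0.1],[1,-0.111,0.032,0,0.14],[1,-0.121,0.046,0,0.2],[1,-0.13,0.06,0,0.26]]' 30 >/dev/null
python3 st.py
python3 -m inch '[[1,-0.008,0.017,0,0.05],[1,-0.016,0.034,0,0.09],[1,-0.024,0.052,0,0.11],[1,-0.03,0.07,0,0.12],[1,-0.035,0.087,0,0.1],[1,-0.04,0.104,0,0.07],[1,-0.047,0.119,0,-0.01],[1,-0.053,0.133,0,-0.085]]' 30 >/dev/null
python3 st.py
python3 -c "
from h import *
c=snap('scene','sc1')
cv2.imwrite('pics/crop3.png',cv2.resize(c['color'][80:330,180:480],None,fx=2.5,fy=2.5,interpolation=cv2.INTER_CUBIC)[:,:,::-1])"
```

```text
t 15.07 pos [ 0.4506 -0.0801  0.0735] yaw 15.0 ydir [ 0.045  0.008 -0.999] xz 0.046 q [-0.306 -0.187  2.073  0.023  1.215 -0.575] F [ 0.4 -2.1 -3.8] op 0.026
t 16.07 pos [0.3963 0.054  0.0731] yaw 10.0 ydir [ 0.044  0.004 -0.999] xz 0.044 q [ 0.003 -0.376  2.225  0.004  1.248 -0.173] F [-1.8 -2.8 -4.8] op 0.0258
```

View pics/crop3.png

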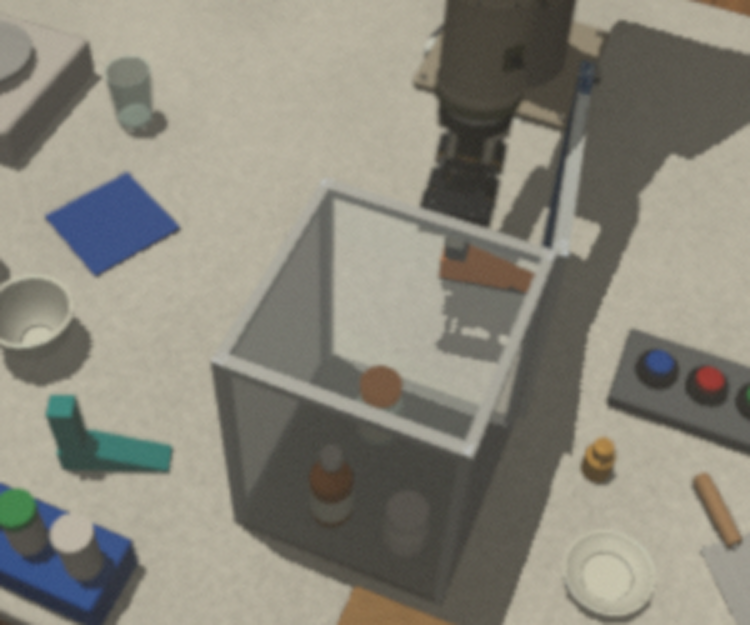

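```bash
python3 -m inch '[[1,-0.006,0.01,0,-0.07],[1,-0.012,0.02,0,-0.14],[1,-0.012,0.02,-0.008,-0.14],[1,-0.012,0.02,-0.0145,-0.14],[1,-0.012,0.025,-0.0145,-0.14],[1,-0.012,0.03,-0.0145,-0.14],[1,-0.012,0.034,-0.0145,-0.14],[1,-0.012,0.034,-0.0145,-0.14]]' 30 >/dev/null
python3 st.py
python3 -c "
from h import *
c=snap('scene','sc2');d=snap('top','top2')
a=cv2.resize(c['color'][90:220,330:460],None,fx=3,fy=3,interpolation=cv2.INTER_CUBIC)
b=cv2.resize(d['color'][180:310,200:330],None,fx=3,fy=3,interpolation=cv2.INTER_CUBIC)
cv2.imwrite('pics/crop4.png',np.hstack([a,b])[:,:,::-1])"
```

```text
t 17.12 pos [0.3844 0.0878 0.0587] yaw 1.9 ydir [ 0.045 -0.003 -0.999] xz 0.044 q [ 0.102 -0.372  2.25  -0.008  1.219  0.072] F [-0.2 -8.7  2.1] op 0.0258
```

View pics/crop4.png

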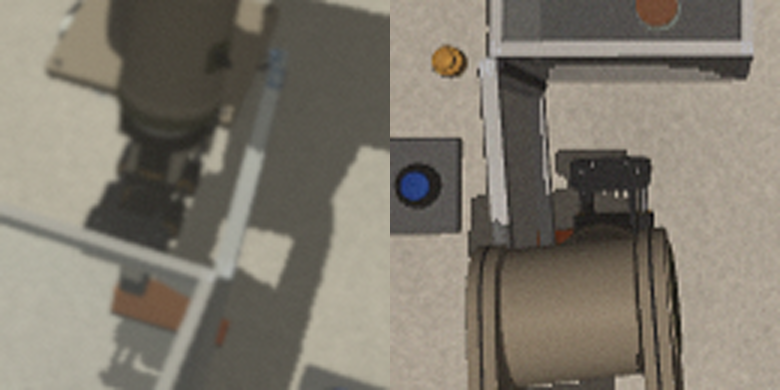

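```bash
python3 -m inch '[[1,0,0,0,0],[1,0,0,0,0],[-1,0,0,0,0],[-1,0,0,0,0],[-1,0,0,0,0],[-1,0,0,0,0],[-1,0,0,0.03,0],[-1,0,0,0.08,0]]' 30 >/dev/null
python3 st.py
python3 -m inch '[[-1,0,-0.02,0.06,0],[-1,0,-0.05,0.12,0],[-1,0,-0.08,0.18,0],[-1,0,-0.11,0.24,0],[-1,0,-0.14,0.3,0],[-1,0,-0.18,0.33,0],[-1,0,-0.23,0.34,0],[-1,0,-0.28,0.34,0]]' 30 >/dev/null
python3 st.py
python3 -c "
from h import *
c=snap('scene','sc3');d=snap('top','top3')
a=cv2.resize(c['color'][90:220,330:460],None,fx=3,fy=3,interpolation=cv2.INTER_CUBIC)
b=cv2.resize(d['color'][180:310,200:330],None,fx=3,fy=3,interpolation=cv2.INTER_CUBIC)
cv2.imwrite('pics/crop5.png',np.hstack([a,b])[:,:,::-1])"
```

```text
t 18.23 pos [0.3826 0.0876 0.1378] yaw 1.8 ydir [ 0.04  -0.003 -0.999] xz 0.04 q [ 0.102 -0.467  2.168 -0.008  1.401  0.071] F [ 1.1  0.4 -0.3] op 0.0814
t 19.23 pos [ 0.3828 -0.1943  0.4796] yaw 1.9 ydir [ 0.043 -0.005 -0.999] xz 0.043 q [-0.607 -0.313  1.43   0.022  1.986 -0.63 ] F [ 0.5  0.8 -0.1] op 0.093
```

View pics/crop5.png

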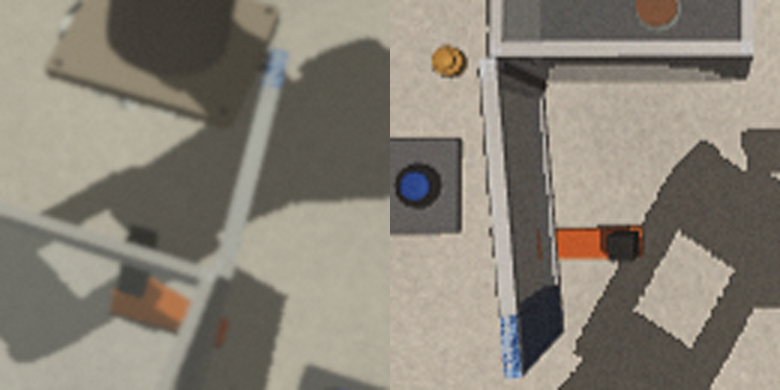

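```bash
python3 -m inch '[[-1,0,0,0.03,0.18],[-1,0,0,0.05,0.36],[-1,0,0,0.08,0.54],[-1,0,0,0.1,0.72],[-1,0,0,0.12,0.9],[-1,0,0,0.12,1.08],[-1,0,0,0.12,1.2],[-1,0,0,0.12,1.26]]' >/dev/null
python3 st.py
cat > kin.py <<'E'
import numpy as np
from scipy.optimize import least_squares
D=[# q1 q2 q3 q5, x y z, tilt sum
(1.2066,.1311,1.4892,1.523,.1649,.5763,.2177),(1.204,.572,.084,2.477,.163,.5686,.6519),(1.19,.492,.023,2.581,.1433,.5005,.7176),
(.336,-.442,1.452,2.127,.3032,.1786,.5168),(-.381,-.17,1.608,1.742,.4664,-.1254,.3165),(-.371,-.075,2.003,1.168,.4708,-.1315,.0581),
(-.413,.272,1.633,1.255,.5593,-.2062,.0569),(-.331,.194,1.691,1.212,.5808,-.1405,.0733),(.102,-.372,2.25,1.219,.3844,.0878,.0587),(-.607,-.313,1.43,1.986,.3828,-.1943,.4796)]
def fk(x,q):
    a,h,l1,l2,d,lat=x;q1,q2,q3,q5=q;s=q2+q3
    r=a+l1*np.sin(q2)+l2*np.sin(s)+d*np.sin(s+q5); z=h+l1*np.cos(q2)+l2*np.cos(s)+d*np.cos(s+q5)
    return np.array([r*np.cos(q1)-lat*np.sin(q1),r*np.sin(q1)+lat*np.cos(q1),z])
def fit(D):
    F=lambda x:np.concatenate([fk(x,r[:4])-r[4:7] for r in D])
    r=least_squares(lambda x:np.append(F(x),0.003*(x[4]-.3)),[.05,.5,.45,.45,.3,.05]);return r.x,abs(F(r.x)).max()
if __name__=='__main__':
    x,e=fit(D);print(x.round(4),e)
E
python3 kin.py
```

```text
t 20.32 pos [ 0.3823 -0.1956  0.5968] yaw 74.0 ydir [ 0.015  0.036 -0.999] xz 0.038 q [-0.626 -0.13   1.042  0.048  2.237 -1.887] F [ 0.5 -0.4 -1.3] op 0.0929
[0.0044 0.2476 0.3896 0.5578 0.38   0.0528] 0.03797871795290553
```

```bash
cat > kin.py <<'E'
import numpy as np
from scipy.optimize import least_squares
from scipy.spatial.transform import Rotation as Ro
D=np.array([
[1.2066,.1311,1.4892,0,1.523,-.0854,.1649,.5763,.2177],[1.204,.572,.084,.002,2.477,-.086,.163,.5686,.6519],[1.19,.492,.023,.009,2.581,-.094,.1433,.5005,.7176],
[.336,-.442,1.452,.054,2.127,-1.489,.3032,.1786,.5168],[-.381,-.17,1.608,.015,1.742,-2.658,.4664,-.1254,.3165],[-.371,-.075,2.003,-.008,1.168,.266,.4708,-.1315,.0581],
[-.456,.073,1.798,-.034,1.24,.876,.5102,-.2067,.0868],[-.413,.272,1.633,-.044,1.255,1.993,.5593,-.2062,.0569],[-.331,.194,1.691,.013,1.212,-.334,.5808,-.1405,.0733],[.102,-.372,2.25,-.008,1.219,.072,.3844,.0878,.0587],[-.607,-.313,1.43,.022,1.986,-.63,.3828,-.1943,.4796],[-.626,-.13,1.042,.048,2.237,-1.887,.3823,-.1956,.5968]])
def fk(x,q):
    a,h,l1,l2,d,lat=x
    R1=Ro.from_euler('z',q[0]);R2=R1*Ro.from_euler('y',q[1]);R3=R2*Ro.from_euler('y',q[2]);R5=R3*Ro.from_euler('ZY',[q[3],q[4]]);R6=R5*Ro.from_euler('z',q[5])
    e=np.array([0,0,1.]); p=R1.apply([a,lat,h])+R2.apply(l1*e)+R3.apply(l2*e)+R5.apply(d*e)
    return p,R6
def fit(D):
    F=lambda x:np.concatenate([fk(x,r[:6])[0]-r[6:9] for r in D])
    r=least_squares(lambda x:np.append(F(x),0.001*(x[4]-.3)),[.05,.5,.45,.45,.3,.05]);return r.x,abs(F(r.x)).max()
if __name__=='__main__':
    x,e=fit(D);print(x.round(4),e)
    from plant import robot
    import cv2
    s=robot.read_state();p,R=fk(x,s['q']);print(p-s['tool_pos']);print((R.as_matrix().T@cv2.Rodrigues(s['orientation'])[0]).round(2))
E
python3 kin.py
```

```text
[0.0081 0.1772 0.383  0.5555 0.3033 0.0515] 0.038522163488396044
[-0.02504886  0.01504539 -0.00301755]
[[-1. -0.  0.]
 [ 0. -0.  1.]
 [ 0.  1.  0.]]
```

```bash
sed -i "s/a,h,l1,l2,d,lat=x/a,h,l1,l2,d,lat,b,lb=x/; s/R3.apply(l2\*e)/R3.apply([b,lb,l2])/; s/\[.05,.5,.45,.45,.3,.05\]/[.05,.5,.45,.45,.3,.05,0,0]/; s/0.001\*(x\[4\]-.3)/[0.001*(x[4]-.3),.001*x[7]]/" kin.py; python3 kin.py
```

```text
[ 0.      0.3182  0.3691  0.5533  0.3776  0.0512  0.0617 -0.    ] 0.0004030057024126399
[ 2.06237162e-05  2.13153085e-05 -7.42081050e-05]
[[-1. -0.  0.]
 [ 0. -0.  1.]
 [ 0.  1.  0.]]
```

```bash
cat > ik.py <<'E'
from kin import *
X=fit(D)[0]
LO=np.array([-2.96,-.89,.02,-1.34,0,-2.66]);HI=np.array([2.96,2.26,2.5,4.48,2.73,2.66])
C=np.array([[-1,0,0],[0,0,1],[0,1,0]])  # R_tool = R6 @ C
def target(tau,az,sgn=1):
    az=np.radians(az);tau=np.radians(tau);y=np.array([np.sin(tau)*np.cos(az),np.sin(tau)*np.sin(az),-np.cos(tau)])
    x=sgn*np.array([-np.sin(az),np.cos(az),0]);return np.stack([x,y,np.cross(x,y)],1)
def solve(p,R,n=40,seed=0):
    rng=np.random.default_rng(seed);best=None
    def f(q):
        P,R6=fk(X,q);return np.append((P-p)*3,Ro.from_matrix(R.T@(R6.as_matrix()@C)).as_rotvec())
    for i in range(n):
        r=least_squares(f,rng.uniform(LO,HI) if i>3 else [0,[-.3,.1,.3,0][i],1.8,0,1,[-1.6,1.6,-1.6,1.6][i]],bounds=(LO,HI))
        if best is None or r.cost<best.cost: best=r
        if best.cost<1e-8:break
    return best.x,best.cost
if __name__=='__main__':
    for tau in(0,20,30,40,50,60,70,80,90):
        for sg in(1,-1):
            q,c=solve(np.array([.627,.0516,.08]),target(tau,0,sg),25);print(tau,sg,q.round(2),round(c,5))
E
python3 ik.py
```

```text
0 1 [ 0.    0.31  1.54  0.    1.29 -1.57] 0.0
0 -1 [0.   0.31 1.54 0.   1.29 1.57] 0.0
20 1 [ 0.    0.    1.93 -0.    0.86 -1.57] 0.0
20 -1 [ 0.    0.    1.93 -0.    0.86  1.57] 0.0
30 1 [ 0.   -0.12  2.1  -0.    0.64 -1.57] 0.0
30 -1 [ 0.   -0.12  2.1  -0.    0.64  1.57] 0.0
40 1 [ 0.   -0.21  2.26 -0.    0.39 -1.57] 0.0
40 -1 [ 0.   -0.21  2.26 -0.    0.39  1.57] 0.0
50 1 [ 0.   -0.25  2.4  -0.01  0.12 -1.56] 0.0
50 -1 [ 0.   -0.25  2.4  -0.01  0.12  1.58] 0.0
60 1 [ 0.   -0.21  2.5   3.15  0.19  1.57] 0.0
60 -1 [ 0.   -0.21  2.5   3.15  0.19 -1.58] 0.0
70 1 [0.01 0.01 2.5  3.18 0.59 1.55] 0.00038
70 -1 [ 0.01  0.01  2.5   3.18  0.59 -1.6 ] 0.00038
80 1 [0.   0.24 2.48 3.14 0.98 1.57] 0.0
80 -1 [ 0.    0.24  2.48  3.14  0.98 -1.57] 0.0
90 1 [0.   0.55 2.38 3.14 1.36 1.57] 0.0
90 -1 [ 0.    0.55  2.38  3.14  1.36 -1.57] 0.0
```

```bash
cat > sim.py <<'E'
from ik import *
def lsq(p,R,q0,w):
    f=lambda q:np.append((fk(X,q)[0]-p)*w,Ro.from_matrix(R.T@(fk(X,q)[1].as_matrix()@C)).as_rotvec())
    return least_squares(f,np.clip(q0,LO+1e-3,HI-1e-3),bounds=(LO,HI)).x
def show(q):
    P,R=fk(X,q);M=R.as_matrix()@C;return P.round(3),M[:,1].round(3),'xz',M[2,0].round(3),q.round(2)
if __name__=='__main__':
    q0=np.array([1.204,.572,.084,.002,2.477,-.086]);P,R=fk(X,q0)
    for w in(.5,1,2,3,5,10): print(w,*show(lsq(P+[0,0,.24],R.as_matrix()@C,q0,w)))
    q0=np.array([-.626,-.13,1.042,.048,2.237,-1.887]);P,R=fk(X,q0);M=Ro.from_euler('z',-.35).as_matrix()@R.as_matrix()@C
    u=np.array([np.cos(-.63),np.sin(-.63),0])
    for dr,dz in((0,.4),(-.2,.4),(-.3,.3),(.5,-.1),(.6,.2),(-.3,0)):
        for w in(1,3,10):print(dr,dz,w,*show(lsq(P+dr*u+[0,0,dz],M,q0,w)))
E
python3 sim.py
```

```text
0.5 [0.136 0.473 0.729] [ 0.005  0.018 -1.   ] xz 0.018 [ 1.19  0.47  0.02  0.    2.63 -0.1 ]
1 [0.137 0.477 0.733] [ 0.013  0.046 -0.999] xz 0.048 [ 1.18  0.46  0.02  0.01  2.61 -0.1 ]
2 [0.141 0.493 0.752] [ 0.043  0.153 -0.987] xz 0.159 [ 1.18  0.43  0.02  0.03  2.53 -0.09]
3 [0.148 0.514 0.782] [ 0.082  0.288 -0.954] xz 0.3 [ 1.17  0.39  0.02  0.06  2.43 -0.07]
5 [0.156 0.543 0.832] [ 0.134  0.468 -0.874] xz 0.487 [ 1.16  0.34  0.02  0.09  2.27 -0.06]
10 [0.161 0.561 0.874] [ 0.167  0.586 -0.793] xz 0.609 [ 1.15  0.31  0.02  0.11  2.16 -0.06]
0 0.4 1 [ 0.335 -0.167  0.795] [ 0.07   0.005 -0.998] xz 0.046 [-0.65  0.27  0.09  0.12  2.73 -1.48]
0 0.4 3 [ 0.343 -0.172  0.846] [ 0.302 -0.096 -0.949] xz 0.102 [-0.73  0.21  0.02  0.26  2.6  -1.42]
0 0.4 10 [ 0.379 -0.193  0.972] [ 0.675 -0.271 -0.686] xz 0.19 [-0.97  0.08  0.02  0.54  2.24 -1.38]
-0.2 0.4 1 [ 0.239 -0.075  0.808] [ 0.073  0.002 -0.997] xz 0.045 [-0.58 -0.08  0.43  0.1   2.73 -1.42]
-0.2 0.4 3 [ 0.227 -0.075  0.868] [ 0.276 -0.097 -0.956] xz 0.086 [-0.71 -0.03  0.15  0.27  2.73 -1.38]
-0.2 0.4 10 [ 0.221 -0.076  0.969] [
[... 611 characters left out ...]
0.485  0.491] [ 0.359 -0.18  -0.916] xz 0.069 [-0.64  0.9   0.02  0.07  1.82 -1.54]
0.6 0.2 1 [ 0.632 -0.395  0.552] [ 0.126 -0.033 -0.991] xz 0.048 [-0.65  0.77  0.02  0.06  2.23 -1.55]
0.6 0.2 3 [ 0.754 -0.474  0.664] [ 0.532 -0.289 -0.796] xz 0.088 [-0.66  0.72  0.02  0.1   1.76 -1.54]
0.6 0.2 10 [ 0.849 -0.537  0.776] [ 0.762 -0.443 -0.471] xz 0.111 [-0.66  0.73  0.02  0.12  1.31 -1.54]
-0.3 0 1 [ 0.14  -0.019  0.597] [ 0.027  0.028 -0.999] xz 0.038 [-0.62 -0.8   1.46  0.06  2.47 -1.51]
-0.3 0 3 [ 0.14  -0.019  0.597] [ 0.027  0.028 -0.999] xz 0.038 [-0.62 -0.8   1.46  0.06  2.47 -1.51]
-0.3 0 10 [ 0.14  -0.019  0.597] [ 0.027  0.028 -0.999] xz 0.038 [-0.62 -0.8   1.46  0.06  2.47 -1.51]
```

```bash
python3 -m inch '[[-1,0.04,-0.03,0.02,-0.18],[-1,0.09,-0.06,0.04,-0.35],[-1,0.8,-0.58,0.5,-0.35],[-1,0.8,-0.58,0.5,-0.35],[-1,0.8,-0.58,0.5,-0.35],[-1,0.8,-0.58,0.5,-0.35],[-1,0.8,-0.58,0.5,-0.35],[-1,0.8,-0.58,0.5,-0.35]]' >/dev/null
python3 st.py
python3 -m inch '[[-1,0.8,-0.58,0.5,0],[-1,0.8,-0.58,0.5,0],[-1,0.8,-0.58,0.5,0],[-1,0.8,-0.58,0.5,0]]' >/dev/null
python3 st.py
```

```text
t 21.32 pos [ 0.5616 -0.3351  0.6162] yaw 53.9 ydir [ 0.067  0.004 -0.998] xz 0.043 q [-0.642  0.672  0.022  0.064  2.395 -1.534] F [0.5 1.1 0.6] op 0.0931
t 21.82 pos [ 0.6073 -0.3781  0.5739] yaw 54.0 ydir [ 0.108 -0.02  -0.994] xz 0.047 q [-0.655  0.738  0.023  0.065  2.28  -1.549] F [ 0.8 -0.6 -0.1] op 0.093
```

```bash
python3 -m inch '[[-1,0.8,-0.58,0.8,0],[-1,0.8,-0.58,0.8,0],[-1,0.8,-0.58,0.8,0],[-1,0.8,-0.58,0.8,0],[-1,0.8,-0.58,0.8,0],[-1,0.8,-0.58,0.8,0],[-1,0.8,-0.58,0.8,0],[-1,0.8,-0.58,0.8,0]]' >/dev/null
python3 st.py
```

```text
t 22.82 pos [ 0.6272 -0.4054  0.5634] yaw 54.0 ydir [ 0.152 -0.048 -0.987] xz 0.051 q [-0.671  0.757  0.023  0.071  2.209 -1.563] F [-0.1  0.4  0.6] op 0.093
```

```bash
for i in 1; do
python3 -m inch '[[-1,0.8,-0.58,0.6,0]]' >/dev/null; python3 st.py
python3 -m inch '[[-1,0.8,-0.58,0.6,0]]' >/dev/null; python3 st.py
python3 -m inch '[[-1,0.8,-0.58,0.6,0],[-1,0.8,-0.58,0.6,0]]' >/dev/null; python3 st.py
python3 -m inch '[[-1,0.8,-0.58,0.6,0],[-1,0.8,-0.58,0.6,0]]' >/dev/null; python3 st.py
done
```

```text
t 22.95 pos [ 0.6412 -0.4167  0.5639] yaw 54.0 ydir [ 0.188 -0.071 -0.98 ] xz 0.054 q [-0.674  0.761  0.023  0.074  2.164 -1.564] F [-0.2  0.2  0.2] op 0.0928
t 23.07 pos [ 0.6557 -0.4284  0.5647] yaw 54.1 ydir [ 0.223 -0.094 -0.97 ] xz 0.056 q [-0.676  0.765  0.023  0.077  2.116 -1.565] F [ 0.9 -0.3  0.2] op 0.093
t 23.32 pos [ 0.6773 -0.4461  0.5613] yaw 54.1 ydir [ 0.268 -0.124 -0.956] xz 0.059 q [-0.679  0.778  0.023  0.081  2.049 -1.567] F [-0.3  1.1 -0.3] op 0.0928
t 23.57 pos [ 0.699  -0.4636  0.5583] yaw 54.2 ydir [ 0.311 -0.153 -0.938] xz 0.062 q [-0.682  0.791  0.023  0.085  1.98  -1.569] F [ 0.4  0.7 -0.1] op 0.0931
```

```bash
python3 -m inch '[[-1,0.8,-0.58,0.9,0]]' >/dev/null
python3 -m inch '[[-1,0.8,-0.58,0.9,0]]' >/dev/null
python3 -m inch '[[-1,0.8,-0.58,0.9,0]]' >/dev/null; python3 st.py
python3 -m inch '[[-1,0.8,-0.58,1.0,0]]' >/dev/null
python3 -m inch '[[-1,0.8,-0.58,1.0,0]]' >/dev/null
python3 -m inch '[[-1,0.8,-0.58,1.0,0]]' >/dev/null; python3 st.py
python3 -m inch '[[-1,0.8,-0.58,1.0,0]]' >/dev/null
python3 -m inch '[[-1,0.8,-0.58,1.0,0]]' >/dev/null
python3 -m inch '[[-1,0.8,-0.58,1.0,0]]' >/dev/null; python3 st.py
python3 -m inch '[[-1,0.8,-0.58,1.0,0]]' >/dev/null; python3 st.py
```

```text
t 23.95 pos [ 0.726  -0.4849  0.596 ] yaw 54.3 ydir [ 0.417 -0.224 -0.881] xz 0.069 q [-0.687  0.769  0.022  0.096  1.864 -1.568] F [ 0.7 -0.1  0.1] op 0.093
t 24.32 pos [ 0.7522 -0.5054  0.6409] yaw 54.6 ydir [ 0.519 -0.295 -0.802] xz 0.075 q [-0.692  0.747  0.022  0.106  1.739 -1.568] F [-1.1  0.2  0.4] op 0.0929
t 24.7 pos [ 0.7802 -0.5268  0.6851] yaw 54.9 ydir [ 0.611 -0.36  -0.706] xz 0.08 q [-0.694  0.735  0.022  0.115  1.603 -1.568] F [-0.3  0.5 -0.6] op 0.0931
t 24.82 pos [ 0.7896 -0.5339  0.6997] yaw 55.0 ydir [ 0.638 -0.38  -0.67 ] xz 0.082 q [-0.695  0.734  0.022  0.117  1.555 -1.569] F [ 0.5  0.3 -1.3] op 0.0929
```

```bash
cat > path.py <<'E'
from sim import *
from plant import robot; import cv2,sys
s=robot.read_state(); M0=cv2.Rodrigues(s['orientation'])[0]; q=s['q']
def run(W,q=q):
    for p,turn in W:
        p=np.array(p);M=Ro.from_euler('z',turn).as_matrix()@M0
        for k in range(1):q=lsq(p,M,q,3)
        P,R=fk(X,q);e=Ro.from_matrix(M.T@(R.as_matrix()@C)).magnitude()
        w=P-.378*(R.as_matrix()@C)[:,1]
        print(p,turn,'q',q.round(2),'err mm',(np.linalg.norm(P-p)*1e3).round(1),'rot',round(e,3),'wrist',w.round(3))
if __name__=='__main__':
    print(s['tool_pos'])
    run([((.6,-.25,.6),.3),((.45,.0,.45),.54),((.42,.067,.3),.54),((.42,.067,.2),.54),((.5,.067,.12),.54),((.56,.067,.05),.54),((.625,.067,.035),.54),((.625,.067,.05),.54),((.5,.067,.13),.54),((.42,.067,.25),.54),((.43,-.25,.2),0),((.48,-.35,.06),0),((.443,.3,.06),1.2),((.443,.413,.06),1.2)])
E
python3 path.py
```

```text
[ 0.78962782 -0.53391881  0.69966803]
[ 0.6  -0.25  0.6 ] 0.3 q [-0.65 -0.41  1.51  0.32  1.27 -1.84] err mm 0.0 rot 0.0 wrist [ 0.327 -0.184  0.853]
[0.45 0.   0.45] 0.54 q [-0.22 -0.89  1.99  0.15  1.35 -1.67] err mm 38.6 rot 0.123 wrist [ 0.239 -0.002  0.749]
[0.42  0.067 0.3  ] 0.54 q [ 0.36 -0.89  2.27 -0.37  1.16 -1.01] err mm 61.0 rot 0.188 wrist [0.232 0.143 0.594]
[0.42  0.067 0.2  ] 0.54 q [ 0.41 -0.89  2.49 -0.49  0.96 -0.83] err mm 62.3 rot 0.174 wrist [0.222 0.152 0.471]
[0.5   0.067 0.12 ] 0.54 q [ 0.14 -0.69  2.5  -0.22  0.61 -1.18] err mm 34.7 rot 0.109 wrist [0.279 0.09  0.411]
[0.56  0.067 0.05 ] 0.54 q [ 0.07 -0.35  2.5  -0.32  0.19 -1.1 ] err mm 12.1 rot 0.029 wrist [0.298 0.073 0.31 ]
[0.625 0.067 0.035] 0.54 q [ 0.04 -0.12  2.37 -0.51  0.06 -0.92] err mm 0.0 rot 0.0 wrist [0.344 0.066 0.288]
[0.625 0.067 0.05 ] 0.54 q [ 0.04 -0.16  2.37 -0.3   0.1  -1.14] err mm 0.0 rot 0.0 wrist [0.344 0.066 0.303]
[0.5   0.067 0.13 ] 0.54 q [ 0.13 -0.72  2.5  -0.2   0.64 -1.2 ] err mm 33.0 rot 0.105 wrist [0.276 0.088 0.421]
[0.42  0.067 0.25 ] 0.54 q [ 0.39 -0.89  2.38 -0.43  1.07 -0.92] err mm 62.8 rot 0.186 wrist [0.23  0.15  0.533]
[ 0.43 -0.25  0.2 ] 0 q [-0.7  -0.89  2.5   0.16  0.78 -1.69] err mm 33.4 rot 0.07 wrist [ 0.234 -0.131  0.468]
[ 0.48 -0.35  0.06] 0 q [-0.88 -0.32  2.47  0.95  0.31 -2.62] err mm 0.0 rot 0.0 wrist [ 0.239 -0.207  0.313]
[0.443 0.3   0.06 ] 1.2 q [ 0.34 -0.43  2.5   0.62  0.41 -2.28] err mm 29.8 rot 0.078 wrist [0.268 0.149 0.335]
[0.443 0.413 0.06 ] 1.2 q [ 0.67 -0.28  2.44 -0.02  0.14 -1.44] err mm 0.0 rot 0.0 wrist [0.222 0.24  0.313]
```

```bash
cat > p2.py <<'E'
from sim import *
for tau in(28,32,36,40):
    for p in((.47,.067,.10),(.5,.067,.05),(.53,.067,.05),(.53,.067,.10),(.57,.067,.04),(.625,.067,.035)):
        q,c=solve(np.array(p),target(tau,0,1),8); w=fk(X,q);e=w[0]-p
        print(tau,p,q.round(2),'err',(np.linalg.norm(e)*1e3).round(1),round((2*c)**.5,3))
E
python3 p2.py
```

```text
28 (0.47, 0.067, 0.1) [ 0.05 -0.69  2.46 -0.03  0.88 -1.5 ] err 0.0 0.0
28 (0.5, 0.067, 0.05) [ 0.05 -0.46  2.42 -0.04  0.7  -1.5 ] err 0.0 0.0
28 (0.53, 0.067, 0.05) [ 0.04 -0.34  2.34 -0.03  0.66 -1.5 ] err 0.0 0.0
28 (0.53, 0.067, 0.1) [ 0.04 -0.44  2.3  -0.03  0.79 -1.51] err 0.0 0.0
28 (0.57, 0.067, 0.04) [ 0.04 -0.19  2.23 -0.03  0.61 -1.51] err 0.0 0.0
28 (0.625, 0.067, 0.035) [ 0.04 -0.02  2.09 -0.03  0.58 -1.51] err 0.0 0.0
32 (0.47, 0.067, 0.1) [ 0.07 -0.74  2.5  -0.05  0.84 -1.48] err 4.9 0.022
32 (0.5, 0.067, 0.05) [ 0.05 -0.53  2.49 -0.05  0.62 -1.49] err 0.0 0.0
32 (0.53, 0.067, 0.05) [ 0.05 -0.4   2.4  -0.05  0.58 -1.49] err 0.0 0.0
32 (0.53, 0.067, 0.1) [ 0.05 -0.5   2.37 -0.04  0.72 -1.5 ] err 0.0 0.0
32 (0.57, 0.067, 0.04) [ 0.04 -0.23  2.3  -0.05  0.52 -1.5 ] err 0.0 0.0
32 (0.625, 0.067, 0.035) [ 0.04 -0.05  2.15 -0.04  0.49 -1.5 ] err 0.0 0.0
36 (0.47, 0.067, 0.1) [ 0.09 -0.73  2.5  -0.09  0.8  -1.44] err 16.2 0.072
36 (0.5, 0.067, 0.05) [ 0.07 -0.52  2.5  -0.09  0.57 -1.44] err 9.2 0.039
36 (0.53, 0.067, 0.05) [ 0.05 -0.45  2.47 -0.06  0.5  -1.47] err 0.0 0.0
36 (0.53, 0.067, 0.1) [ 0.05 -0.57  2.44 -0.05  0.64 -1.49] err 0.0 0.0
36 (0.57, 0.067, 0.04) [ 0.05 -0.27  2.36 -0.06  0.42 -1.48] err 0.0 0.0
36 (0.625, 0.067, 0.035) [ 0.04 -0.08  2.21 -0.06  0.38 -1.48] err 0.0 0.0
40 (0.47, 0.067, 0.1) [ 0.12 -0.71  2.5  -0.14  0.75 -1.37] err 27.4 0.122
40 (0.5, 0.067, 0.05) [ 0.09 -0.5   2.5  -0.15  0.51 -1.36] err 20.5 0.087
40 (0.53, 0.067, 0.05) [ 0.06 -0.46  2.5  -0.11  0.42 -1.42] err 6.0 0.025
40 (0.53, 0.067, 0.1) [ 0.06 -0.62  2.5  -0.07  0.57 -1.47] err 1.8 0.008
40 (0.57, 0.067, 0.04) [ 0.05 -0.3   2.42 -0.1   0.33 -1.44] err 0.0 0.0
40 (0.625, 0.067, 0.035) [ 0.04 -0.11  2.27 -0.1   0.28 -1.45] err 0.0 0.0
```

```bash
cat > p3.py <<'E'
from sim import *
from plant import robot; import cv2
s=robot.read_state(); M0=cv2.Rodrigues(s['orientation'])[0]; q=s['q']
a=M0[2,:]; b=np.array([0,-np.cos(np.radians(32)),-np.sin(np.radians(32))]); k=np.cross(a,b);k/=np.linalg.norm(k);kw=M0@k
ang=np.degrees(np.arctan2(kw[1],kw[0]));print('k az',ang,'rot deg',np.degrees(np.arccos(a@b)))
p=np.array([.52,-.12,.45])
turn=0
for i in range(6):
    q=lsq(p,Ro.from_euler('z',turn).as_matrix()@M0,q,3); turn=np.radians((np.degrees(q[0])+90-ang+90)%180-90); print(round(turn,3),*show(q))
for sh in((-.5,0,0),(-.5,0,-.3),(-.5,0,.2)):
    qq=q.copy()
    for i in range(8):
        P,R=fk(X,qq); u=np.array([np.cos(q[0]),np.sin(q[0]),0]); d=np.array([sh[0]*u[0],sh[0]*u[1],sh[2]]);d=d/np.linalg.norm(d)*.0625
        qq=lsq(P+d,R.as_matrix()@C,qq,1.5)
    print(sh,*show(qq))
E
python3 p3.py
```

```text
k az -108.83666378356718 rot deg 16.42940271785488
0.228 [ 0.52 -0.12  0.45] [ 0.638 -0.38  -0.67 ] xz 0.082 [-0.1  -0.81  2.03 -0.35  1.15 -1.01]
-0.01 [ 0.52 -0.12  0.45] [ 0.707 -0.225 -0.67 ] xz 0.082 [-0.34 -0.89  2.07  0.03  1.12 -1.49]
0.237 [ 0.52 -0.12  0.45] [ 0.634 -0.386 -0.67 ] xz 0.082 [-0.09 -0.8   2.03 -0.36  1.16 -0.99]
-0.021 [ 0.52 -0.12  0.45] [ 0.709 -0.219 -0.67 ] xz 0.082 [-0.35 -0.89  2.07  0.04  1.12 -1.51]
0.247 [ 0.52 -0.12  0.45] [ 0.63  -0.393 -0.67 ] xz 0.082 [-0.08 -0.79  2.03 -0.38  1.16 -0.97]
-0.032 [ 0.52 -0.12  0.45] [ 0.712 -0.212 -0.67 ] xz 0.082 [-0.36 -0.89  2.07  0.06  1.12 -1.53]
(-0.5, 0, 0) [0.245 0.104 0.541] [ 0.575 -0.26  -0.775] xz 0.006 [ 1.18 -0.88  1.81 -0.8   2.07 -0.41]
(-0.5, 0, -0.3) [0.393 0.092 0.238] [ 0.545 -0.288 -0.787] xz -0.024 [ 0.64 -0.89  2.38 -0.6   1.37 -0.45]
(-0.5, 0, 0.2) [0.204 0.057 0.701] [ 0.629 -0.229 -0.743] xz 0.045 [ 1.45 -0.76  1.43 -1.08  2.31 -0.54]
```

```bash
python3 -m inch '[[-1,-0.03,0.045,-0.027,0.01],[-1,-0.06,0.09,-0.055,0.03],[-1,-0.09,0.135,-0.083,0.05],[-1,-0.12,0.18,-0.11,0.07],[-1,-0.15,0.225,-0.138,0.09],[-1,-0.18,0.27,-0.165,0.1],[-1,-0.21,0.32,-0.19,0.1],[-1,-0.24,0.365,-0.22,0.1]]' >/dev/null; python3 st.py
python3 -m inch '[[-1,-0.03,0.05,-0.03,0]]' >/dev/null; python3 st.py
python3 -m inch '[[-1,-0.4,0.1,-0.3,0]]' >/dev/null; python3 st.py
python3 -m inch '[[-1,-0.4,0.1,-0.3,0]]' >/dev/null; python3 st.py
python3 -m inch '[[-1,-0.4,0.1,-0.3,0]]' >/dev/null; python3 st.py
```

```text
t 25.82 pos [ 0.593  -0.2362  0.5228] yaw 60.7 ydir [ 0.675 -0.315 -0.667] xz 0.082 q [-0.477 -0.527  1.737  0.034  1.09  -1.503] F [0.7 0.3 0.5] op 0.0929
t 25.95 pos [ 0.5636 -0.1882  0.4957] yaw 60.7 ydir [ 0.678 -0.317 -0.664] xz 0.083 q [-0.383 -0.667  1.876 -0.046  1.088 -1.402] F [0.7 0.6 0.1] op 0.0927
t 26.07 pos [ 0.5157 -0.174   0.4602] yaw 61.0 ydir [ 0.683 -0.315 -0.659] xz 0.084 q [-0.406 -0.853  2.044 -0.022  1.1   -1.431] F [-1.8  0.2  0.2] op 0.093
t 26.2 pos [ 0.501  -0.1707  0.427 ] yaw 60.6 ydir [ 0.659 -0.312 -0.684] xz 0.076 q [-0.407 -0.893  2.107 -0.028  1.111 -1.43 ] F [-0.7  0.8  0.2] op 0.0928
t 26.32 pos [ 0.4945 -0.1677  0.4002] yaw 59.9 ydir [ 0.63  -0.311 -0.711] xz 0.066 q [-0.391 -0.893  2.137 -0.053  1.12  -1.406] F [-0.1 -0.4 -0.1] op 0.0929
```

```bash
python3 -m inch '[[-1,-0.4,0.15,-0.1,0]]' >/dev/null; python3 st.py
python3 -m inch '[[-1,-0.4,0.15,-0.1,0]]' >/dev/null
python3 -m inch '[[-1,-0.4,0.15,-0.1,0]]' >/dev/null; python3 st.py
python3 -m inch '[[-1,-0.4,0.15,-0.1,0]]' >/dev/null
python3 -m inch '[[-1,-0.4,0.15,-0.1,0]]' >/dev/null; python3 st.py
```

```text
t 26.45 pos [ 0.4826 -0.153   0.3963] yaw 59.1 ydir [ 0.596 -0.313 -0.74 ] xz 0.052 q [-0.333 -0.893  2.125 -0.109  1.179 -1.341] F [-0.   1.1  0.7] op 0.0932
t 26.7 pos [ 0.4561 -0.1108  0.3921] yaw 57.1 ydir [ 0.528 -0.327 -0.784] xz 0.017 q [-0.152 -0.893  2.102 -0.254  1.311 -1.156] F [-0.1 -1.  -0.9] op 0.0926
t 26.95 pos [ 0.4171 -0.0485  0.3836] yaw 54.7 ydir [ 0.464 -0.354 -0.812] xz -0.026 q [ 0.138 -0.893  2.098 -0.43   1.477 -0.887] F [-0.1  1.4 -0.7] op 0.0928
```

```bash
python3 -m inch '[[-1,0.04,0.03,-0.02,0.16],[-1,0.08,0.06,-0.05,0.32],[-1,0.1,0.09,-0.09,0.48],[-1,0.1,0.108,-0.13,0.63],[-1,0.1,0.108,-0.18,0.63],[-1,0.1,0.108,-0.22,0.63],[-1,0.1,0.108,-0.25,0.63],[-1,0.1,0.108,-0.25,0.63]]' >/dev/null; python3 st.py
python3 - <<'E'
from h import *
c=snap('wrist','w2');d=snap('top','top4')
print(proj(c,[[.622,.0516,.097],[.622,.0516,.012],[.555,-.029,.012],[.555,.171,.012],[.555,.171,.27],[.555,-.029,.27]]).round(0).tolist())
b=cv2.resize(d['color'][130:290,210:350],None,fx=2.5,fy=2.5,interpolation=cv2.INTER_CUBIC)
cv2.imwrite('pics/crop6.png',np.hstack([cv2.resize(c['color'],(448,280)),cv2.resize(b,(245,280))])[:,:,::-1])
E
```

```text
t 27.95 pos [0.5163 0.0594 0.1324] yaw 90.8 ydir [ 0.582 -0.013 -0.813] xz -0.027 q [ 0.044 -0.682  2.443 -0.056  0.76  -1.521] F [-0.7  0.1 -0.9] op 0.0932
[[311.0, 274.0], [314.0, 202.0], [227.0, 154.0], [444.0, 160.0], [591.0, 609.0], [88.0, 591.0]]
```

View pics/crop6.png

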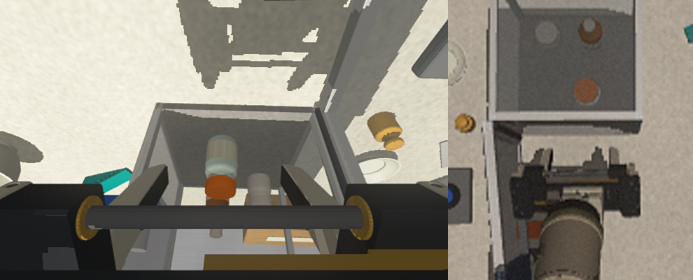

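```bash
python3 -m inch '[[-1,0.02,0.003,-0.03,0.01],[-1,0.04,0.006,-0.06,0.01],[-1,0.055,0.007,-0.08,0.01],[-1,0.07,0.007,-0.094,0.01],[-1,0.085,0.007,-0.096,0.01]]' >/dev/null; python3 st.py
python3 -m inch '[[-1,0.012,0,0,0],[-1,0.025,0,0,0],[-1,0.025,0,0,0]]' >/dev/null; python3 st.py
```

```text
t 28.68 pos [0.6055 0.0667 0.042 ] yaw 91.4 ydir [ 0.588 -0.007 -0.809] xz -0.026 q [ 0.047 -0.159  2.265 -0.087  0.408 -1.488] F [ 0.2 -0.5 -0.1] op 0.0927
t 29.05 pos [0.6337 0.0668 0.0457] yaw 91.4 ydir [ 0.593 -0.007 -0.806] xz -0.026 q [ 0.044 -0.085  2.193 -0.085  0.401 -1.493] F [-0.8 -0.  -0.5] op 0.0933
```

```bash
python3 -m inch '[[-1,-0.002,0,-0.013,0],[0.3,-0.002,0,-0.013,0],[0.3,-0.002,0,-0.013,0],[0.3,-0.002,0,-0.013,0],[0.3,-0.002,0,-0.013,0],[1,-0.002,0,-0.013,0],[1,-0.002,0,-0.013,0],[1,-0.002,0,-0.013,0]]' 12 >/dev/null; python3 st.py
python3 -m inch '[[1,0,0,0,0],[1,0,0,0,0]]' 25 >/dev/null; python3 st.py
python3 - <<'E'
from h import *
c=snap('wrist','w3');d=snap('scene','sc4')
b=cv2.resize(d['color'][180:310,250:420],None,fx=2.6,fy=2.6,interpolation=cv2.INTER_CUBIC)
cv2.imwrite('pics/crop7.png',np.hstack([cv2.resize(c['color'][130:330,200:440],(338,338),),b[:338]])[:,:,::-1])
E
```

```text
t 30.05 pos [0.6321 0.0668 0.0331] yaw 91.4 ydir [ 0.593 -0.007 -0.805] xz -0.026 q [ 0.044 -0.061  2.2   -0.092  0.37  -1.485] F [-0.6 -1.9  3.4] op 0.0454
t 30.3 pos [0.6321 0.0668 0.0331] yaw 91.4 ydir [ 0.593 -0.007 -0.805] xz -0.026 q [ 0.044 -0.061  2.2   -0.092  0.37  -1.485] F [-0.9 -1.8  3.1] op 0.0454
```

View pics/crop7.png

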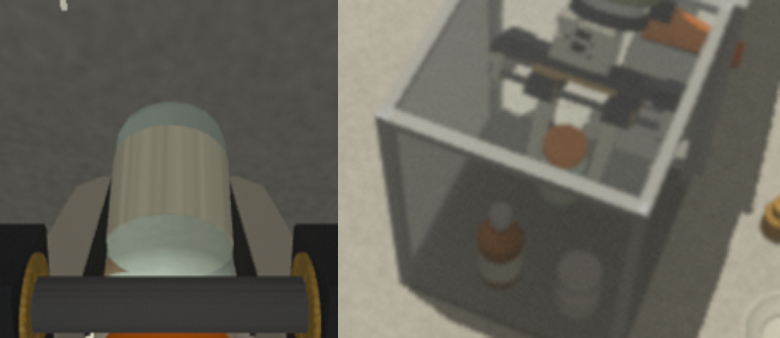

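```bash
python3 -m inch '[[1,0,0,0.01,0],[1,0,0,0.02,0],[1,-0.015,0,0.024,0],[1,-0.04,0,0.026,0],[1,-0.065,0,0.03,0],[1,-0.09,0,0.035,0],[1,-0.108,0,0.045,0],[1,-0.108,-0.01,0.06,0]]' 30 >/dev/null; python3 st.py
python3 - <<'E'
from sim import *
from plant import robot; import cv2
s=robot.read_state(); M0=cv2.Rodrigues(s['orientation'])[0]; q=s['q']
for p,t in[((.53,-.05,.11),-.2),((.51,-.2,.11),-.45),((.49,-.355,.1),-.6),((.49,-.355,.03),-.6),((.49,-.355,.03),-.75)]:
    M=Ro.from_euler('z',t).as_matrix()@M0;q=lsq(np.array(p),M,q,3);P,R=fk(X,q);print(p,t,q.round(2),(np.linalg.norm(P-p)*1e3).round(1))
E
```

```text
t 31.4 pos [0.5224 0.0574 0.0927] yaw 91.5 ydir [ 0.592 -0.006 -0.806] xz -0.026 q [ 0.028 -0.6    2.478 -0.038  0.631 -1.554] F [-0.2 -0.  -2.1] op 0.0449
(0.53, -0.05, 0.11) -0.2 [-0.18 -0.6   2.45 -0.03  0.67 -1.56] 0.0
(0.51, -0.2, 0.11) -0.45 [-0.47 -0.54  2.41  0.01  0.64 -1.64] 0.0
(0.49, -0.355, 0.1) -0.6 [-0.77 -0.31  2.26  0.18  0.56 -1.9 ] 0.0
(0.49, -0.355, 0.03) -0.6 [-0.77 -0.15  2.29  0.25  0.39 -1.98] 0.0
(0.49, -0.355, 0.03) -0.75 [-0.68 -0.14  2.28 -0.12  0.37 -1.44] 0.0
```

```bash
python3 -m inch '[[1,0.003,-0.03,0.015,-0.05],[1,0.003,-0.08,0.02,-0.13],[1,0,-0.135,0.02,-0.22],[1,-0.005,-0.19,0.02,-0.32],[1,-0.01,-0.245,0.02,-0.42],[1,-0.018,-0.3,0.02,-0.52],[1,-0.026,-0.355,0.02,-0.62],[1,-0.033,-0.4,0.02,-0.7]]' 30 >/dev/null; python3 st.py
python3 -m inch '[[1,0,-0.012,0,0],[1,0,-0.012,0,0]]' >/dev/null; python3 st.py
python3 - <<'E'
from h import *
d=snap('scene','sc5');e=snap('top','top5')
b=cv2.resize(d['color'][100:220,180:320],None,fx=2.8,fy=2.8,interpolation=cv2.INTER_CUBIC)
a=cv2.resize(e['color'][160:280,340:460],None,fx=2.8,fy=2.8,interpolation=cv2.INTER_CUBIC)
cv2.imwrite('pics/crop8.png',np.hstack([b,a])[:,:,::-1])
print(onz(load('top0'),(416,229),.006), [onz(load('top0'),u,.006).round(3).tolist() for u in((409,206),(440,216),(422,253),(392,240))])
E
```

```text
t 32.4 pos [ 0.4889 -0.3446  0.1134] yaw 51.2 ydir [ 0.448 -0.388 -0.806] xz -0.026 q [-0.692 -0.349  2.269 -0.023  0.587 -1.578] F [ 0.4  0.8 -0.6] op 0.0453
t 32.65 pos [ 0.4886 -0.3574  0.1138] yaw 51.1 ydir [ 0.448 -0.388 -0.806] xz -0.026 q [-0.717 -0.326  2.251  0.003  0.582 -1.62 ] F [ 0.3  0.3 -1.6] op 0.0451
[ 0.48243862 -0.3489143   0.006     ] [[0.556, -0.328, 0.006], [0.524, -0.427, 0.006], [0.406, -0.366, 0.006], [0.448, -0.272, 0.006]]
```

View pics/crop8.png

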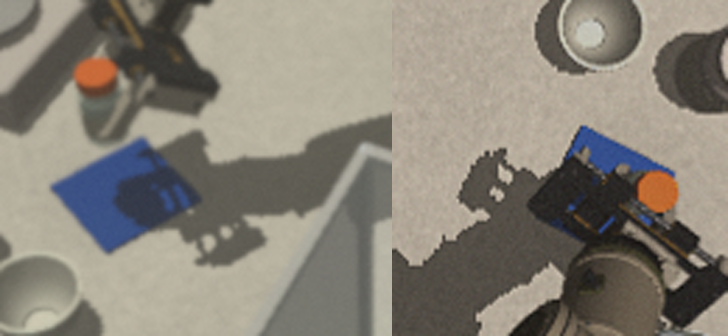

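```bash
python3 -m inch '[[1,0,0.002,-0.03,0],[1,0,0.002,-0.055,0],[1,0,0.002,-0.07,0],[1,0,0.002,-0.079,0],[1,0,0.002,-0.082,0],[1,0,0.002,-0.084,0]]' >/dev/null; python3 st.py
python3 -m inch '[[1,0,0,-0.0015,0],[1,0,0,-0.003,0]]' >/dev/null; python3 st.py
```

```text
t 33.5 pos [ 0.4892 -0.3541  0.03  ] yaw 51.2 ydir [ 0.449 -0.388 -0.805] xz -0.026 q [-7.110e-01 -1.520e-01  2.289e+00 -2.000e-03  3.700e-01 -1.611e+00] F [-0.4  0.5 -2. ] op 0.0456
t 33.75 pos [ 0.4896 -0.3545  0.0277] yaw 51.2 ydir [ 0.449 -0.388 -0.805] xz -0.026 q [-0.711 -0.145  2.289 -0.003  0.362 -1.611] F [ 0.6 -0.5 -2.1] op 0.0447
```

```bash
python3 -m inch '[[1,0,0,-0.001,0],[1,0,0,-0.002,0]]' >/dev/null; python3 st.py
python3 -m inch '[[1,0,0,-0.001,0],[1,0,0,-0.002,0]]' >/dev/null; python3 st.py
```

```text
t 34.0 pos [ 0.4905 -0.3552  0.0271] yaw 51.2 ydir [ 0.451 -0.39  -0.803] xz -0.026 q [-0.711 -0.141  2.288 -0.003  0.356 -1.611] F [-5.2  4.2 10.1] op 0.045
t 34.25 pos [ 0.4917 -0.3564  0.0271] yaw 51.2 ydir [ 0.453 -0.392 -0.801] xz -0.026 q [-0.711 -0.137  2.287 -0.003  0.35  -1.611] F [-7.1  4.5 14.8] op 0.0454
```

```bash
python3 -m inch '[[1,-0.001,0.001,0.0005,0],[-1,-0.001,0.001,0.0005,0],[-1,-0.001,0.001,0.0005,0],[-1,-0.001,0.001,0.0005,0],[-1,-0.001,0.001,0.0005,0],[-1,-0.015,0.013,0.026,0],[-1,-0.035,0.03,0.062,0],[-1,-0.055,0.047,0.1,0]]' >/dev/null; python3 st.py
python3 -m inch '[[-1,-0.01,0.03,0.05,0],[-1,-0.02,0.06,0.1,0.05]]' >/dev/null; python3 st.py
python3 - <<'E'
from h import *
d=snap('scene','sc6');e=snap('top','top6')
b=cv2.resize(d['color'][90:230,170:330],None,fx=2.5,fy=2.5,interpolation=cv2.INTER_CUBIC)
a=cv2.resize(e['color'][190:330,210:450],None,fx=2.5,fy=2.5,interpolation=cv2.INTER_CUBIC)
k=cv2.resize(e['color'][215:270,155:230],None,fx=4,fy=4,interpolation=cv2.INTER_CUBIC)
W=np.zeros((350+220,600,3),np.uint8);W[:350,:600]=a;W[350:,:300]=k;b=cv2.resize(b,(250,219));W[350:569,320:570]=b
cv2.imwrite('pics/crop9.png',W[:,:,::-1])
E
```

```text
t 35.25 pos [ 0.4358 -0.3086  0.1273] yaw 51.2 ydir [ 0.452 -0.391 -0.802] xz -0.026 q [-7.120e-01 -6.360e-01  2.435e+00 -1.000e-03  7.020e-01 -1.614e+00] F [ 1.5 -0.9  1.1] op 0.0929
t 35.5 pos [ 0.424  -0.2516  0.2273] yaw 54.0 ydir [ 0.464 -0.364 -0.807] xz -0.027 q [-0.618 -0.893  2.385 -0.033  1.02  -1.562] F [ 8.8  3.6 18.2] op 0.0926
```

View pics/crop9.png

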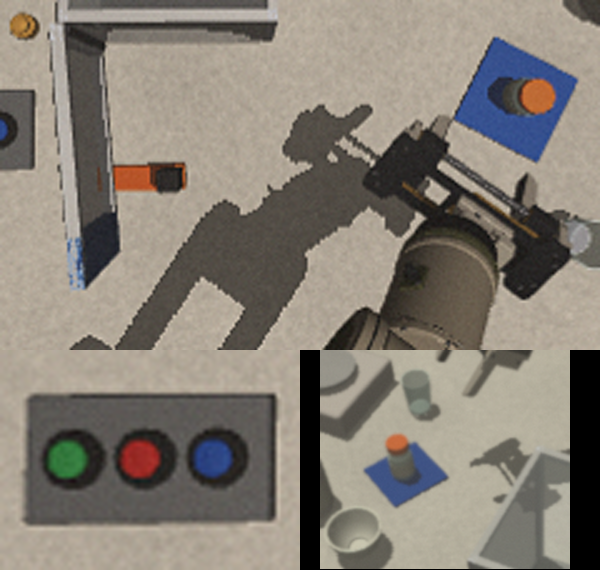

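```bash
cat > p4.py <<'E'
from sim import *
from plant import robot; import cv2
from h import load,onz
c=load('top0'); print('f',c['mtx'][0][0])
for n,uv in(('G',(172,242.2)),('R',(190,242.2)),('B',(208.5,241.7))):print(n,onz(c,uv,.045).round(4),onz(c,uv,.035).round(4))
print('base',[onz(c,(155+u/4,215+v/4),.02).round(4).tolist() for u,v in((27,45),(275,45),(275,173),(27,173))])
s=robot.read_state(); M0=cv2.Rodrigues(s['orientation'])[0]
az0=np.degrees(np.arctan2(M0[1,1],M0[0,1]));print('az0',az0)
def chk(p,az,q):
    M=Ro.from_euler('z',np.radians(az-az0)).as_matrix()@M0;q=lsq(np.array(p),M,q,3);P,R=fk(X,q);print(p,az,q.round(2),(np.linalg.norm(P-p)*1e3).round(1),'wrist',(P-.378*(R.as_matrix()@C)[:,1]).round(2));return q
q=s['q']
for p,az in(((.47,-.2,.38),-25),((.5,-.05,.42),-10),((.5,.1,.42),5),((.48,.25,.4),15)):q=chk(p,az,q)
for az in(-15,0,15,25):
    for p in((.45,.3,.12),(.45,.3,.045),(.45,.41,.045)):chk(p,az,q)
E
python3 p4.py
```

```text
f 385.9771803054563
G [0.4434 0.4077 0.045 ] [0.4432 0.4112 0.035 ]
R [0.4432 0.3537 0.045 ] [0.443  0.3568 0.035 ]
B [0.4445 0.298  0.045 ] [0.4443 0.3006 0.035 ]
base [[0.4924, 0.4492, 0.02], [0.4919, 0.2582, 0.02], [0.3928, 0.2565, 0.02], [0.3938, 0.4463, 0.02]]
az0 -37.98075420895004
(0.47, -0.2, 0.38) -25 [-0.56 -0.8   2.06  0.07  1.24 -1.74] 0.0 wrist [ 0.27 -0.11  0.68]
(0.5, -0.05, 0.42) -10 [-0.22 -0.79  1.99  0.03  1.31 -1.66] 0.0 wrist [ 0.28 -0.01  0.72]
(0.5, 0.1, 0.42) 5 [ 0.1  -0.77  1.97 -0.01  1.3  -1.6 ] 0.0 wrist [0.28 0.08 0.72]
(0.48, 0.25, 0.4) 15 [ 0.47 -0.66  1.95 -0.13  1.23 -1.4 ] 0.0 wrist [0.26 0.19 0.7 ]
(0.45, 0.3, 0.12) -15 [ 0.87 -0.19  2.13 -0.69  1.02 -0.17] 0.0 wrist [0.23 0.36 0.42]
(0.45, 0.3, 0.045) -15 [ 0.87 -0.05  2.16 -0.77  0.89 -0.03] 0.0 wrist [0.23 0.36 0.35]
(0.45, 0.41, 0.045) -15 [ 1.01  0.2   1.9  -0.75  0.98  0.07] 0.0 wrist [0.23 0.47 0.35]
(0.45, 0.3, 0.12) 0 [ 0.79 -0.36  2.27 -0.6   0.85 -0.51] 0.0 wrist [0.23 0.3  0.42]
(0.45, 0.3, 0.045) 0 [ 0.79 -0.21  2.3  -0.72  0.7  -0.35] 0.0 wrist [0.23 0.3  0.35]
(0.45, 0.41, 0.045) 0 [ 0.96  0.06  2.05 -0.76  0.79 -0.17] 0.0 wrist [0.23 0.41 0.35]
(0.45, 0.3, 0.12) 15 [ 0.65 -0.51  2.37 -0.35  0.71 -1.03] 0.0 wrist [0.23 0.24 0.42]
(0.45, 0.3, 0.045) 15 [ 0.65 -0.35  2.41 -0.47  0.52 -0.89] 0.0 wrist [0.23 0.24 0.35]
(0.45, 0.41, 0.045) 15 [ 0.86 -0.06  2.18 -0.66  0.58 -0.54] 0.0 wrist [0.23 0.35 0.35]
(0.45, 0.3, 0.12) 25 [ 0.53 -0.58  2.41 -0.09  0.67 -1.47] 0.0 wrist [0.25 0.21 0.42]
(0.45, 0.3, 0.045) 25 [ 0.53 -0.41  2.46 -0.13  0.46 -1.42] 0.0 wrist [0.25 0.21 0.35]
(0.45, 0.41, 0.045) 25 [ 0.78 -0.13  2.24 -0.46  0.47 -0.92] 0.0 wrist [0.25 0.32 0.35]
```

```bash
python3 -m inch '[[1,0.02,0.02,0.05,0.05],[1,0.04,0.04,0.1,0.1],[1,0.05,0.07,0.15,0.15],[1,0.07,0.12,0.18,0.22],[1,0.075,0.17,0.19,0.3],[1,0.075,0.22,0.19,0.37],[1,0.075,0.275,0.19,0.44],[1,0.075,0.33,0.19,0.5]]' 20 >/dev/null; python3 st.py
python3 -m inch '[[1,0,0.05,0,0.04],[1,-0.01,0.1,0,0.08],[1,-0.02,0.15,0,0.12],[1,-0.035,0.19,0,0.163],[1,-0.045,0.22,-0.03,0.163],[1,-0.045,0.22,-0.09,0.163],[1,-0.045,0.22,-0.15,0.163],[1,-0.045,0.22,-0.21,0.163]]' >/dev/null; python3 st.py
```

```text
t 36.6 pos [0.5009 0.0793 0.421 ] yaw 82.9 ydir [ 0.587 -0.096 -0.804] xz -0.027 q [ 0.221 -0.722  1.947 -0.231  1.321 -1.245] F [-0.2  0.4 -0.4] op 0.0176
t 37.6 pos [0.4555 0.2992 0.2086] yaw 92.2 ydir [ 0.595  0.002 -0.804] xz -0.027 q [ 0.776 -0.467  2.173 -0.512  1.012 -0.66 ] F [ 0.2  1.  -0.3] op 0.0002
```

```bash
python3 -m inch '[[1,-0.003,-0.001,-0.05,0],[1,-0.006,-0.001,-0.1,0],[1,-0.006,-0.001,-0.135,0],[1,-0.006,-0.001,-0.145,0],[1,-0.006,-0.001,-0.15,0]]' >/dev/null; python3 st.py
python3 -m inch '[[1,0,0,-0.003,0],[1,0,0,-0.006,0]]' >/dev/null; python3 st.py
python3 -c "
from h import *
c=snap('wrist','w4');d=snap('top','top7')
print(proj(c,[[.4435,.298,.045],[.443,.353,.045],[.443,.408,.045]]).round())
im=cv2.cvtColor(c['color'],cv2.COLOR_RGB2HSV)
for n,lo,hi in(('B',(105,120,40),(130,255,255)),('G',(45,100,40),(80,255,255)),('R',(170,120,40),(180,255,255))):
    m=cv2.inRange(im,lo,hi);k,l,s,ce=cv2.connectedComponentsWithStats(m);i=1+np.argmax(s[1:,4]) if k>1 else 0;print(n,s[i],ce[i].round())
"
```

```text
t 38.23 pos [0.4498 0.2983 0.0588] yaw 92.2 ydir [ 0.595  0.002 -0.804] xz -0.027 q [ 0.786 -0.247  2.306 -0.687  0.723 -0.39 ] F [ 1.1 -0.1  0.4] op 0.0004
t 38.48 pos [0.4508 0.2992 0.0545] yaw 92.2 ydir [ 0.597  0.003 -0.802] xz -0.025 q [ 0.786 -0.234  2.306 -0.698  0.711 -0.375] F [ 0.4  0.1 -0.5] op 0.0004
[[319. 228.]
 [413. 231.]
 [507. 235.]]
B [ 304  198   49   39 1557] [328. 217.]
G [ 482  206   57   39 1736] [510. 225.]
R [     0      0    640    400 256000] [320. 200.]
```

```bash
python3 -m inch '[[1,0.001,-0.001,-0.004,0],[1,0.001,-0.001,-0.007,0]]' >/dev/null; python3 st.py
python3 -m inch '[[1,0,0,-0.002,0],[1,0,0,-0.004,0]]' >/dev/null; python3 st.py
python3 -m inch '[[1,0,0,-0.002,0],[1,0,0,-0.004,0]]' >/dev/null; python3 st.py
```

```text
t 38.83 pos [0.4514 0.2978 0.0466] yaw 92.2 ydir [ 0.596  0.003 -0.803] xz -0.026 q [ 0.782 -0.217  2.309 -0.712  0.695 -0.36 ] F [0.5 0.6 1.2] op 0.0003
t 39.08 pos [0.4516 0.2979 0.0428] yaw 92.2 ydir [ 0.597  0.003 -0.803] xz -0.025 q [ 0.782 -0.208  2.31  -0.721  0.686 -0.349] F [-0.   0.1  2.8] op 0.0007
t 39.33 pos [0.4523 0.2981 0.04  ] yaw 92.2 ydir [ 0.598  0.003 -0.802] xz -0.025 q [ 0.782 -0.199  2.309 -0.73   0.68  -0.337] F [-18.4  -7.9  27.2] op 0.0003
```

```bash
python3 -m inch '[[1,0,0,0.015,0],[1,0,0.01,0.03,0],[1,0,0.06,0.03,0],[1,0,0.1,0.03,0],[1,-0.001,0.11,0.03,0],[1,-0.001,0.11,0.018,0],[1,-0.001,0.11,0.012,0],[1,-0.001,0.11,0.008,0]]' >/dev/null; python3 st.py
python3 -m inch '[[1,0,0,-0.003,0],[1,0,0,-0.005,0]]' >/dev/null; python3 st.py
python3 -m inch '[[1,0,0,-0.002,0],[1,0,0,-0.003,0]]' >/dev/null; python3 st.py
```

```text
t 40.33 pos [0.451  0.4064 0.0467] yaw 92.1 ydir [ 0.597  0.001 -0.802] xz -0.027 q [ 0.953  0.051  2.06  -0.761  0.783 -0.177] F [-0.9  0.1  1.5] op 0.0007
t 40.58 pos [0.4513 0.4064 0.042 ] yaw 92.1 ydir [ 0.597  0.001 -0.802] xz -0.027 q [ 0.953  0.06   2.061 -0.769  0.774 -0.166] F [-2.7 -0.4  3.8] op 0.0003
t 40.83 pos [0.4517 0.4065 0.0403] yaw 92.1 ydir [ 0.599  0.001 -0.801] xz -0.026 q [ 0.953  0.065  2.06  -0.774  0.772 -0.159] F [-13.   -5.5  18.2] op 0.0006
```

```bash
python3 -m inch '[[1,0,0,0.03,0],[1,-0.01,0.02,0.08,0],[1,-0.02,0.05,0.13,0],[1,-0.02,0.08,0.17,0],[1,-0.02,0.08,0.17,0]]' >/dev/null; python3 st.py
python3 - <<'E'
from h import *
a=load('top6')['color'].astype(int);c=snap('top','top8')['color'];b=c.astype(int)
hsv=cv2.cvtColor(c,cv2.COLOR_RGB2HSV);h6=cv2.cvtColor(load('top6')['color'],cv2.COLOR_RGB2HSV);h0=cv2.cvtColor(load('top0')['color'],cv2.COLOR_RGB2HSV);h3=cv2.cvtColor(load('top3')['color'],cv2.COLOR_RGB2HSV)
def blob(h,lo,hi,x0,y0,x1,y1):
    m=cv2.inRange(h,lo,hi)[y0:y1,x0:x1];v,u=np.nonzero(m);return (len(u),(u.mean()+x0).round(1),(v.mean()+y0).round(1)) if len(u) else None
print('wedge now/after jar/at placing',[blob(h,(3,140,60),(14,255,255),235,235,300,290) for h in(hsv,h6,h3)])
print('door strip',[blob(h,(95,60,80),(130,255,255),225,270,262,310) for h in(hsv,h6,h3)])
print('jar lid',[blob(h,(3,140,60),(14,255,255),390,200,450,260) for h in(hsv,h6)])
for n,(x0,y0,x1,y1) in dict(mortar=(395,150,432,190),canister=(440,160,485,205),amber=(280,135,302,160),pot=(255,138,278,160),weight=(212,192,228,208),dish=(190,148,222,182),spatula=(148,163,190,212),beaker=(424,270,460,300),keys=(160,225,225,260),teal=(343,124,386,156)).items():
    print(n,np.abs(b-load('top0')['color'].astype(int))[y0:y1,x0:x1].mean().round(1),end=' ')
E
```

```text
t 41.45 pos [0.4327 0.4903 0.2159] yaw 92.2 ydir [ 0.602  0.007 -0.799] xz -0.019 q [ 1.075 -0.01   1.78  -0.628  1.109 -0.329] F [ 0.4 -0.2  0.5] op 0.0002
wedge now/after jar/at placing [(187, np.float64(265.1), np.float64(260.2)), (195, np.float64(265.4), np.float64(260.1)), (191, np.float64(265.5), np.float64(260.1))]
door strip [(114, np.float64(240.1), np.float64(295.2)), (58, np.float64(240.8), np.float64(294.6)), (82, np.float64(240.5), np.float64(295.4))]
jar lid [(150, np.float64(424.4), np.float64(228.0)), (150, np.float64(424.4), np.float64(228.0))]
mortar 4.9 canister 4.8 amber 3.6 pot 3.6 weight 4.4 dish 5.1 spatula 5.1 beaker 4.7 keys 3.5 teal 4.9
```

```bash
python3 -c "
from h import *
print(onz(load('top8'),(424.4,228),.091)); print(robot.close_job())"
```

```text
[ 0.48409993 -0.35025284  0.091     ]
the job is handed in; nothing more can be done
None
```

I did every step in the order asked and handed the job in at about 41.5 s of the 72 s.

- **Door:** I opened it with the orange wedge and propped it at about 85° (1.48 rad). The wedge and the door's edge strip were in the same place, within about a pixel, in the pictures from the propping and from the end.
- **Jar:** I took it out held level and set it down until it touched. In my last picture of it, it stands upright. Its lid centre measured (0.484, -0.350), about 2 mm from the tray centre.
- **Keys:** I pressed blue, then green, each until it hit its stop (contact force 27 N and 18 N). Red was not touched. I judged this by force only, as the key travel is not readable.
- **Other objects:** The bystanders and the teal look-alike showed only camera noise between the first and last top views.

**Tool tilt:** The moves cannot tilt the tool, and a vertical tool cannot get under the cabinet roof. I tilted it about 36° by commanding poses beyond the arm's reach. During this, joint 2 read -0.893 against the rounded limit of -0.89.

**Contacts and odd readings:**
- On my first approach to the wedge, the gripper apparently touched the shut door (force components up to about 6 N). I backed off at once.
- After releasing the jar, one force reading reached 18 N in mid-move. I put it down to acceleration, and the beaker nearby did not move.

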